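Pack the coffee box flush and sweep the rim

TASK

The lidded incense cup sticks up above the rim of the coffee box: keep it upright, move it to the empty deep well and lower it in gently, then lay the tongs in the long shallow bay where it stood, so that nothing stands above the rim. Check by touch: rest the levelling board on the rim, parallel to the shallow bay, centred and overhanging at both ends, and sweep it along the rim from the shallow bay's outer wall right across to the opposite wall. Then lay the board flat on the table, let go, and leave everything else where it is.

Things in the scene. Friction and masses are not known exactly. Their poses are not given: they have to be found in the camera images.
- box: Wooden open box with three bays, fixed, turned less than 30 degrees; 184 mm along its x, 206 along y, 86 high; walls and dividers 6 mm thick, all up to one level rim. Origin: centre of the underside; z up. -x half (nearer the robot): long shallow bay. +x half: deep well at +y; at -y (inside x 0..86, y -97..5 mm) a bay 50 mm deep, already packed with two little cups 8 mm below the rim.
- well (a point): Centre of the floor of the empty deep well, at (43, 54, 6) mm in the box; inside x 0..86, y 11..97 mm, 80 mm deep below the rim; axes as the box.
- bay (a point): Centre of the floor of the shallow bay, at (-46, 0, 60) mm in the box; inside x -86..-6, y -97..97 mm, 26 mm deep below the rim; axes as the box.
- incense: Black ceramic incense cup, lid fixed on (one piece, about 0.22 kg), round, 74 mm tall, 66 mm across at 30 to 42 mm up; lid slopes from radius 29 mm at 46 mm up to the knob, a cylinder 20 mm across, 54 to 74 mm up: lift by it. Origin: centre of the underside; z up. Starts upright in the shallow bay, top 48 mm above the rim; in the deep well its top is 6 mm below the rim.
- tongs: Steel tongs held shut by a spring clip, one rigid piece of about 0.09 kg lying flat: 170 mm long along its x, 16 mm wide along y, 14 mm high, tips at +x; the dark clip (12 mm long, 19 wide) sits at x = +40 mm. Origin: middle of the length, on the underside. Grip across the width at the middle. Starts on the table left or right of the box.
- tongs_heel (a point): Top of the tongs at the heel end, x = -85 mm, 14 mm above the underside.
- tongs_tip (a point): Top of the tongs at the tip end, x = +85 mm, 14 mm above the underside.
- board: Wooden levelling board: flat batten 260 mm long along its y, 30 mm wide along x, 10 mm thick; on its middle a dark grip block, 16 mm along x, 40 mm along y, from 10 to 42 mm above the underside. About 0.12 kg. Origin: centre of the underside; z up. Starts flat on the table on the other side of the box from the tongs, its length pointing roughly away from the robot.
- sini1: Small white handleless cup, 42 mm high, 42 mm across, packed in the box's third bay; bystander. Origin: underside.
- sini2: The second such cup in the box's third bay; bystander.
- mortar: Small wooden mortar, waisted, 85 mm high, 64 mm across; bystander at the far left of the box. Origin: underside.
- jebena: Teal coffee pot with spout and handle, 215 mm high, 128 mm across; bystander at the far right of the box. Origin: underside.
- tin: Plain metal can, 100 mm high, 72 mm across; bystander beyond the box. Origin: underside.
Mind the look-alikes: they are no part of the job. Of the things that look like the tongs, take the one that is farthest from the robot's base at the start.

How it is judged:
By the outcome, as a careful person would: the job done as asked, in the order asked, and still so for the second after the job is handed in, with the robot touching nothing.
It also fails if it takes over 72 s, if anything falls off the work surface, if the arm or the gripper's body presses on something with over 40 N, if the wrist force passes 120 N, or if a joint passes its speed limit or range.

ROBOT

A 6-joint arm with a two-finger parallel gripper is mounted at the origin on the work surface. World frame = base frame: x ahead of the robot, y to its left, z up, the work surface at z = 0. Lengths are in m, angles in rad, forces in N, time in s.
With the tool pointing down it reaches from about 0.425 to 0.95 m from the base axis. Payload 3.5 kg.
Tool frame: the origin (TCP) lies midway between the tips of the shut fingers; the grasp point (between the pads) lies 19 mm behind it; y points along the fingers, x is the direction in which the jaws open and shut, and the axes are right-handed (so a half turn about y gives the same grasp; the last joint's range is limited). The gripper opens to 85 mm and grips with 20 to 120 N. Pads are 22 mm wide; open, the fingers measure 114 mm over their backs; the gripper's body (76 mm by 85 mm) begins 54 mm behind the grasp point. The pads swing forward as they close: fully open they stand 13 mm farther back than shut.
Start: joints at [0.991, 0.286, 1.577, -0, 1.279, -0.15], TCP at [0.281, 0.614, 0.205] pointing down, gripper open.
Joint ranges: [-2.77, 2.77], [-0.9, 2.22], [0.21, 2.48], [-1.53, 4.67], [0.24, 2.81], [-2.84, 2.84]. Speed limits (rad/s): [2.79, 2.79, 3.14, 3.14, 3.14, 3.14].

INTERFACE

Orientations are given as a unit quaternion [x, y, z, w].
In Python, from plant import ctrl, viewer gives the robot as it stands.
- The arm moves only by the tool step_arm, never from a script. Its argument "rows" is a list of rows, each a list of 3 entries, a list of its own where there are three numbers: the turn, a rotation vector about the tool's x, y, z in degrees, then the shift along the tool's x, y, z in mm, then the closure, from 0 (fully open) to 1 (shut). A call has 1 to 10 rows; each row is the pose to reach, as a shift and turn from the pose commanded when the call began, along the tool's axes at that moment; what a row does not reach only later rows make up. A row lasts 1/12 s, in which the tool goes at most 41.7 mm and 7.16 degrees, less where a joint would pass 70% of its speed; a pose out of reach is approached as far as the arm can. A call with a gripper value outside its range is refused whole. The fingers move at their own pace and stop on an object; "newtons" is the grip in N (left out, the last holds). Time passes only in rows, so rows that repeat a pose let the fingers close. It gives the time, the measured TCP pose, the force and the opening at its end, in the units of the state.
- ctrl.get_state(): the state, without advancing time (a new reading comes with each control period).
- viewer.read_camera(name): name is "side" or "top" or "wrist"; returns (picture, depth): 420x560x3 uint8, red, green, blue; 420x560 float32, m along the optical axis (not along the pixel's ray), 0 where there is no reading.
- viewer.calibration(name): a dict with "K" (3x3 intrinsics, pixels), "R" (3x3) and "t" (3): a world point X has camera coordinates R X + t. Camera axes: x right, y down, z forward; pixel columns grow to the right and rows downward; lengths in m; the calibration is good to about 2 mm. A picture is of the moment at which its call begins: read the wrist's pose just before it. calibration takes no time and is no camera call; for the wrist camera it gives the pose at the moment of the call.
- ctrl.sign_off(): hands the job in, once; it reports no verdict.
The state is a dict: "time": time; "qpos": joint angles; "dq": joint speeds; "joint_efforts": joint torques, N m; "eef_pos": TCP position; "tcp_rot": TCP orientation; "contact_force": force on the tool from outside, world axes, zero at the start; "wrist_torque": the same for the moment, N m; "opening": opening from 0.0 (shut) to 1.0 (fully open).
Only numpy, scipy, OpenCV 4.12 (cv2) and the standard library are available. Lean on these libraries where they do the work, as an engineer would, in place of code of your own. Each camera call takes 0.05 s, during which the arm holds its last target.

## Working session

There is one attempt and no reset: what is moved stays moved. The work goes in short steps, Python scripts to look and compute and a tool call to move; the robot and the scene stay as the last step left them, time stands still between calls to the robot, and variables do not carry over. Pictures are saved under pics/ and viewed, and the job is handed in when it is done.

Besides the shell and the picture viewer there is one more tool, called by a JSON object that holds its "op" and its "data", one argument or row to a line. step_arm: Moves the arm, as the interface text tells. Its arguments: {"type":"object","properties":{"rows":{"type":"array"},"newtons":{"type":"number"}},"required":["rows"]}

```bash
ls; mkdir -p pics; python3 - <<'E'
from plant import ctrl, viewer
import cv2, numpy as np
print(ctrl.get_state())
for n in ("side","top"):
    p,d=viewer.read_camera(n); np.savez(f"pics/{n}0.npz",p=p,d=d)
    cv2.imwrite(f"pics/{n}0.png",p[:,:,::-1])
    c=viewer.calibration(n); print(n,c)
E
```

```text
pics
{'time': 0.0, 'qpos': array([ 9.91015585e-01,  2.87167405e-01,  1.57815297e+00,  1.83526752e-05,
        1.27860519e+00, -1.50006524e-01]), 'dq': array([ 0.00113786,  0.00038992, -0.00163149,  0.00046264, -0.00023354,
        0.00070778]), 'joint_efforts': array([-7.59900613e-04, -4.05988276e+01, -2.92618454e+01, -1.53001029e-04,
        5.72582256e-03, -2.59276867e-06]), 'eef_pos': array([0.28083024, 0.61302983, 0.2040591 ]), 'tcp_rot': array([ 0.59545045,  0.38112434, -0.38263532, -0.59478838]), 'contact_force': array([-0.18759028,  0.25786132,  0.28316929]), 'wrist_torque': array([0.01918197, 0.02561975, 0.02374325]), 'opening': 1.0022077007001442}
side {'K': array([[529.94398236,   0.        , 283.23012777],
       [  0.        , 529.94398236, 206.71518651],
       [  0.        ,   0.        ,   1.        ]]), 'R': array([[ 0.8125849 , -0.58263287,  0.01564313],
       [-0.38414581, -0.55555847, -0.737419  ],
       [ 0.43833522,  0.59320631, -0.6752544 ]]), 't': array([-0.3823849 ,  0.24493036,  1.01132993])}
top {'K': array([[459.83460828,   0.        , 282.87884762],
       [  0.        , 459.83460828, 202.10683278],
       [  0.        ,   0.        ,   1.        ]]), 'R': array([[ 0.00651508, -0.99984069,  0.01661789],
       [-0.98802695, -0.00899797, -0.15401878],
       [ 0.15414377, -0.01541548, -0.98792817]]), 't': array([0.00388444, 0.51822086, 0.99189731])}
```

View pics/top0.png

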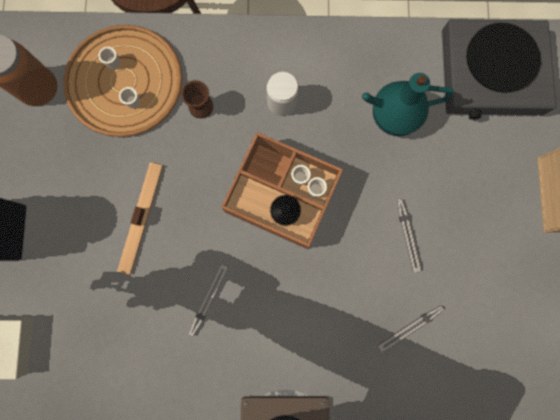

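View pics/side0.png

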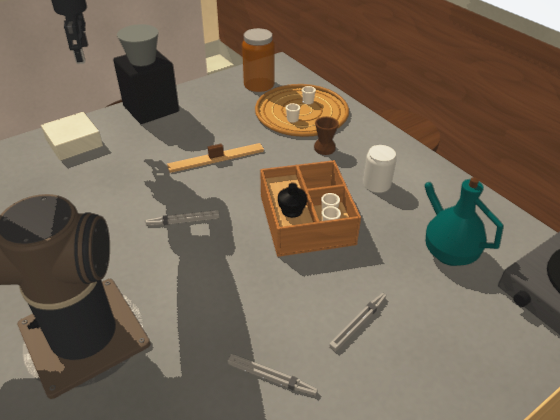

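```bash
cat > h.py <<'E'
import numpy as np, cv2
def cal(n):
    from plant import viewer
    return viewer.calibration(n)
def ray(c,u,v):
    d=np.linalg.inv(c["K"])@np.array([u,v,1.]); return -c["R"].T@c["t"], c["R"].T@d
def at_z(c,u,v,z):
    o,d=ray(c,u,v); return o+d*(z-o[2])/d[2]
def cloud(c,D):
    h,w=D.shape; U,V=np.meshgrid(np.arange(w),np.arange(h))
    P=np.stack([(U-c["K"][0,2])/c["K"][0,0]*D,(V-c["K"][1,2])/c["K"][1,1]*D,D],-1)
    return (P-c["t"])@c["R"]
def crop(p,u0,v0,u1,v1,s,f):
    cv2.imwrite(f,cv2.resize(p[v0:v1,u0:u1,::-1],None,fx=s,fy=s,interpolation=cv2.INTER_CUBIC))
def proj(c,X):
    q=c["R"]@np.asarray(X)+c["t"]; q=c["K"]@q; return q[:2]/q[2]
E
python3 - <<'E'
from h import *
z=np.load("pics/top0.npz");p=z["p"];c=cal("top");W=cloud(c,z["d"])
crop(p,210,120,360,260,5,"pics/boxc.png")
crop(p,375,190,455,360,3.5,"pics/tongsc.png")
crop(p,110,150,240,350,3,"pics/boardc.png")
for u,v in [(208,300),(409,235),(411,328),(139,216),(130,250),(285,208),(260,160),(50,300)]: print(u,v,W[v,u], at_z(c,u,v,0.014))
E
```

```text
208 300 [ 0.29978261  0.17454681 -0.00052457] [0.3005952  0.17248211 0.014     ]
409 235 [ 0.44903052 -0.28238812  0.01070164] [ 0.44874774 -0.28142523  0.014     ]
411 328 [ 0.24087087 -0.28215393  0.00123667] [ 0.2422965  -0.27846409  0.014     ]
139 216 [0.48420018 0.32792134 0.03862862] [0.48721781 0.33525614 0.014     ]
130 250 [0.41006851 0.35213854 0.01107905] [0.40992652 0.35122403 0.014     ]
285 208 [0.49102971 0.00505773 0.13684254] [0.50859202 0.00255789 0.014     ]
260 160 [0.62308877 0.06182731 0.00642637] [0.62119047 0.06155413 0.014     ]
50 300 [ 0.29769043  0.52857442 -0.0025157 ] [0.29864521 0.52072641 0.014     ]
```

View pics/boxc.png

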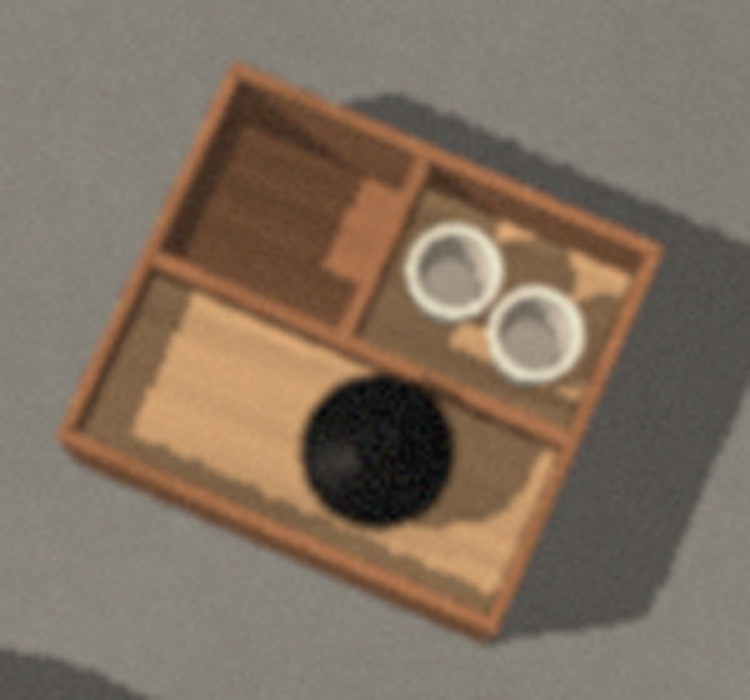

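View pics/tongsc.png

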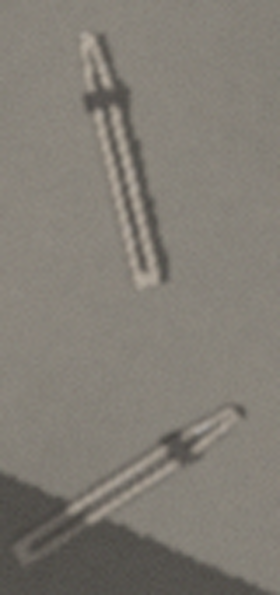

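View pics/boardc.png

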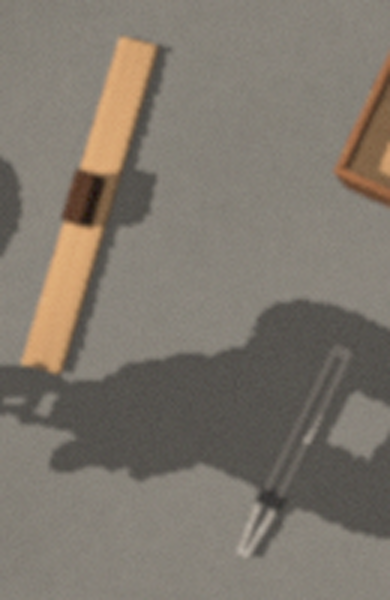

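```bash
cat >> h.py <<'E'
def fit2(A,B):
    # rigid 2D B = R A + t
    A=np.array(A);B=np.array(B);a=A.mean(0);b=B.mean(0)
    X=A-a;Y=B-b; th=np.arctan2((X[:,0]*Y[:,1]-X[:,1]*Y[:,0]).sum(),(X*Y).sum())
    R=np.array([[np.cos(th),-np.sin(th)],[np.sin(th),np.cos(th)]]); t=b-R@a
    return th,t,np.abs(A@R.T+t-B).max(1)
def T2(th,t,P):
    P=np.asarray(P,float);c,s=np.cos(th),np.sin(th)
    return np.array([c*P[0]-s*P[1]+t[0],s*P[0]+c*P[1]+t[1]])
E
python3 - <<'E'
from h import *
z=np.load("pics/top0.npz");p=z["p"].copy();c=cal("top");D=z["d"];W=cloud(c,D)
cr=lambda x,y,u0,v0,s:(u0+(x+.5)/s-.5,v0+(y+.5)/s-.5)
px=[cr(x,y,210,120,5) for x,y in [(238,65),(660,247),(494,628),(62,435)]]
B=[at_z(c,*q,0.086)[:2] for q in px]
th,t,e=fit2([(.092,.103),(.092,-.103),(-.092,-.103),(-.092,.103)],B)
print("box corners",np.rad2deg(th),t,e)
# depth-based: points with z in rim range
m=(W[...,2]>0.078)&(W[...,2]<0.095)&(abs(W[...,0]-.57)<.2)&(abs(W[...,1])<.2)
P=W[m]; print(m.sum(),np.median(P[:,2]))
r=cv2.minAreaRect(P[:,:2].astype(np.float32)*1000);print(r)
# black cup depth
m=(W[...,2]>0.097)&(abs(W[...,0]-.52)<.1)&(abs(W[...,1])<.1)
P=W[m];print("cup",m.sum(),P.min(0),P.max(0),P[P[:,2]>.125].mean(0),(P[P[:,2]>.125]).min(0),P[P[:,2]>.125].max(0))
# tongs
for nm,(u0,u1,v0,v1) in {"tongs":(385,430,190,280),"board":(105,170,155,280)}.items():
    w=W[v0:v1,u0:u1].reshape(-1,3);m=w[:,2]>.006
    q=w[m];print(nm,m.sum(),cv2.minAreaRect(q[:,:2].astype(np.float32)*1000),np.median(q[:,2]),q[:,2].max())
hx=[cr(x,y,375,190,3.5) for x,y in [(87,32),(149,284)]]
ti,he=[at_z(c,*q,.012) for q in hx];print("tongs tip/heel",ti,he,np.linalg.norm(ti-he),(ti+he)/2,np.rad2deg(np.arctan2(*(ti-he)[1::-1])))
bx=[cr(x,y,110,150,3) for x,y in [(119,38),(158,46),(60,373),(21,362)]]
Q=[at_z(c,*q,.01)[:2] for q in bx]
print("board",[np.linalg.norm(Q[i]-Q[i-1]) for i in range(4)])
b=fit2([(-.015,.13),(.015,.13),(.015,-.13),(-.015,-.13)],[Q[0],Q[1],Q[2],Q[3]]);print(np.rad2deg(b[0]),b)
E
```

```text
box corners -23.61438937139322 [0.54228613 0.01004356] [0.00307691 0.00272653 0.00256208 0.0026826 ]
1835 0.08538245705606021
((603.6766357421875, 27.504714965820312), (396.2220153808594, 271.7698974609375), 14.036140441894531)
cup 760 [ 0.45981024 -0.02745195  0.09726435] [0.52435174 0.03595109 0.13760324] [0.49194063 0.00499892 0.1337421 ] [ 0.48294426 -0.00315868  0.12551346] [0.50193339 0.01316197 0.13760324]
tongs 477 ((377.30987548828125, -162.0144500732422), (162.04542541503906, 336.4993896484375), 31.310924530029297) 0.01274601843200817 1.0596744797678228
board 1572 ((485.7517395019531, 213.1531982421875), (256.29443359375, 376.61895751953125), 0.45260119438171387) 0.01044555211062385 1.0596744797678228
tongs tip/heel [ 0.53281837 -0.26289791  0.012     ] [ 0.36792638 -0.29778394  0.012     ] 0.1685419919312041 [ 0.45037237 -0.28034092  0.012     ] 11.945849169613018
board [np.float64(0.256581165609711), np.float64(0.03105930793097863), np.float64(0.25864606957945796), np.float64(0.030548444035873572)]
-103.63773017237317 (np.float64(-1.808819620801382), array([0.48565842, 0.33450307]), array([0.00167462, 0.00065195, 0.00072943, 0.00159714]))
```

```bash
python3 - <<'E'
from h import *
from scipy.optimize import minimize
z=np.load("pics/top0.npz");p=z["p"].copy();c=cal("top");D=z["d"];W=cloud(c,D)
m=(W[...,2]>0.079)&(W[...,2]<0.093)&(np.hypot(W[...,0]-.542,W[...,1]-.01)<.15)
P=W[m][:,:2]
print(len(P),np.median(W[m][:,2]))
# rim distance
def res(q):
    th=q[0];t=q[1:]; cs,s=np.cos(th),np.sin(th); X=(P-t)@np.array([[cs,-s],[s,cs]])
    x,y=X.T
    segs=[((-.089,-.1),(-.089,.1)),((.089,-.1),(.089,.1)),((-.003,-.1),(-.003,.1)),((-.089,.1),(.089,.1)),((-.089,-.1),(.089,-.1)),((0,.008),(.089,.008))]
    d=[]
    for a,b in segs:
        a=np.array(a);b=np.array(b);ab=b-a;u=np.clip(((X-a)@ab)/(ab@ab),0,1);d.append(np.linalg.norm(X-a-u[:,None]*ab,axis=1))
    return np.minimum(np.min(d,0),.006).mean()
best=min((minimize(res,[np.deg2rad(a),.542,.010],method="Nelder-Mead",options=dict(xatol=1e-5,fatol=1e-8,initial_simplex=[[np.deg2rad(a),.542,.01],[np.deg2rad(a+2),.542,.01],[np.deg2rad(a),.546,.01],[np.deg2rad(a),.542,.014]])) for a in (-22,-24,-26)),key=lambda r:r.fun)
print(np.rad2deg(best.x[0]),best.x[1:],best.fun)
S=5;I=cv2.resize(p[120:260,210:360,::-1],None,fx=S,fy=S,interpolation=cv2.INTER_CUBIC)
def dr(th,t,col):
    for z_,pts in ((.086,[(.092,.103),(.092,-.103),(-.092,-.103),(-.092,.103)]),(.086,[(0,.011),(.086,.011),(.086,.097),(0,.097)]),(.086,[(-.086,-.097),(-.006,-.097),(-.006,.097),(-.086,.097)])):
        q=[(proj(c,[*T2(th,t,a),z_])-[210,120]+.5)*S-.5 for a in pts]
        cv2.polylines(I,[np.array(q).round().astype(int)],True,col,1)
dr(best.x[0],best.x[1:],(0,255,0)); dr(np.deg2rad(-23.614),[.54229,.01004],(255,0,0))
cv2.imwrite("pics/ov1.png",I)
E
```

```text
1530 0.08542528850480827
-23.584901565050174 [0.54077051 0.01174245] 0.0017795378165259387
```

View pics/ov1.png

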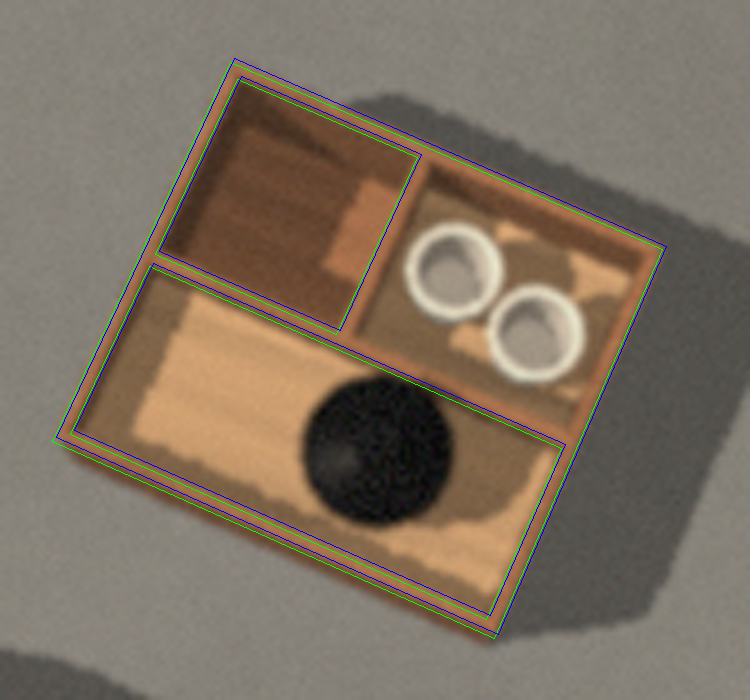

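```bash
cat >> h.py <<'E'
from scipy.spatial.transform import Rotation as Ro
def yawR(yaw_deg):
    a=np.deg2rad(yaw_deg); x=np.array([np.cos(a),np.sin(a),0]); y=np.array([0,0,-1.]); return np.stack([x,y,np.cross(x,y)],1)
def plan(pos,yaw=None,cmd=None):
    """shift mm / turn deg in tool axes to TCP pos with jaw yaw. cmd: (pos,quat) commanded pose; else measured"""
    from plant import ctrl
    s=ctrl.get_state(); p0,q0=cmd if cmd else (s["eef_pos"],s["tcp_rot"])
    R0=Ro.from_quat(q0).as_matrix()
    R1=R0 if yaw is None else yawR(yaw)
    rv=np.rad2deg(Ro.from_matrix(R0.T@R1).as_rotvec())
    d=R0.T@(np.array(pos)-p0)*1000
    print("turn",rv.round(2),"shift",d.round(1),"rows>=",int(np.ceil(max(np.linalg.norm(rv)/7.16,np.linalg.norm(d)/41.7))))
    return rv,d
def st():
    from plant import ctrl
    s=ctrl.get_state();R0=Ro.from_quat(s["tcp_rot"]).as_matrix()
    print("t",round(s["time"],2),"pos",s["eef_pos"].round(4),"yaw",np.rad2deg(np.arctan2(R0[1,0],R0[0,0])).round(2),"down",R0[:,1].round(3),"F",s["contact_force"].round(2),"M",s["wrist_torque"].round(2),"op",round(s["opening"],3),"q",s["qpos"].round(2))
E
python3 - <<'E'
from h import *
st()
th=np.deg2rad(-23.6);t=np.array([.5415,.0105]);c,s=np.cos(th),np.sin(th)
print("cup in box",np.array([[c,s],[-s,c]])@(np.array([.492,.005])-t))
for k in ((.043,.054),(-.046,0)): print(k,T2(th,t,k))
for y in (-23.6,156.4,66.4,-113.6): plan([.492,.005,.26],y)
E
```

```text
t 0.1 pos [0.2809 0.6131 0.2041] yaw 65.37 down [-0.001 -0.002 -1.   ] F [-0.24 -0.13 -0.94] M [ 0.   -0.01  0.03] op 0.999 q [ 0.99  0.29  1.58  0.    1.28 -0.15]
cup in box [-0.04315804 -0.02485727]
(0.043, 0.054) [0.60252245 0.04276858]
(-0.046, 0) [0.49934731 0.02891606]
turn [ 8.000e-02  8.897e+01 -1.100e-01] shift [-464.9  -55.  -445.3] rows>= 16
turn [-1.100e-01 -9.103e+01 -8.000e-02] shift [-464.9  -55.  -445.3] rows>= 16
turn [-0.02 -1.03 -0.12] shift [-464.9  -55.  -445.3] rows>= 16
turn [ 1.9000e-01  1.7897e+02 -3.0000e-02] shift [-464.9  -55.  -445.3] rows>= 25
```

{"op": "step_arm", "data": {
  "rows": [
    [[0, 10, 0], [0, -40, 0], 0],
    [[0, 62, 0], [-270, -95, -260], 0],
    [[0, 62, 0], [-270, -95, -260], 0],
    [[0, 62, 0], [-270, -95, -260], 0],
    [[0, 62, 0], [-270, -95, -260], 0],
    [[0, 62, 0], [-270, -95, -260], 0],
    [[0, 62, 0], [-270, -95, -260], 0],
    [[0, 62, 0], [-270, -95, -260], 0],
    [[0, 62, 0], [-270, -95, -260], 0],
    [[0, 62, 0], [-270, -95, -260], 0]
  ]
}}

```text
time: 0.93
eef_pos: [0.4036, 0.2615, 0.2997]
tcp_rot: [0.707, 0.02, -0.02, -0.707]
contact_force: [1.2, 0.4, -0.2]
opening: 0.997
```

```bash
python3 - <<'E'
from h import *
st(); plan([.492,.005,.28],-23.6)
E
```

```text
t 0.93 pos [0.4036 0.2615 0.2997] yaw 3.24 down [-0. -0. -1.] F [ 1.19  0.37 -0.19] M [ 0.03 -0.08  0.02] op 0.997 q [ 0.36 -0.21  1.92 -0.    1.43  0.31]
turn [ 2.000e-02  2.684e+01 -2.000e-02] shift [  73.8   19.7 -261.1] rows>= 7
```

{"op": "step_arm", "data": {
  "rows": [
    [[0, 27, 0], [74, 20, -261], 0.3],
    [[0, 27, 0], [74, 20, -261], 0.3],
    [[0, 27, 0], [74, 20, -261], 0.3],
    [[0, 27, 0], [74, 20, -261], 0.3],
    [[0, 27, 0], [74, 20, -261], 0.3],
    [[0, 27, 0], [74, 20, -261], 0.3],
    [[0, 27, 0], [74, 20, -261], 0.3],
    [[0, 27, 0], [74, 20, -261], 0.3],
    [[0, 27, 0], [74, 20, -261], 0.3]
  ]
}}

```text
time: 1.68
eef_pos: [0.4928, 0.0064, 0.279]
tcp_rot: [-0.692, 0.146, -0.145, 0.692]
contact_force: [-1.0, 0.8, 0.9]
opening: 0.697
```

```bash
python3 - <<'E'
from h import *
from plant import viewer
st(); plan([.492,.005,.28],-23.6)
c=cal("wrist");p,d=viewer.read_camera("wrist");np.savez("pics/w1.npz",p=p,d=d,**c)
cv2.imwrite("pics/w1.png",p[:,:,::-1]);print(c["K"][0,0],-c["R"].T@c["t"],c["R"][2])
E
```

```text
t 1.68 pos [0.4928 0.0064 0.279 ] yaw -23.79 down [-0.002  0.001 -1.   ] F [-0.95  0.82  0.86] M [-0.01 -0.01 -0.06] op 0.697 q [-0.19 -0.17  1.92  0.    1.39  0.22]
turn [-0.   -0.19 -0.12] shift [-0.2 -1.  -1.6] rows>= 1
346.215067849175 [0.52551866 0.08190847 0.44672483] [-0.13163877 -0.29193913 -0.94733457]
```

View pics/w1.png

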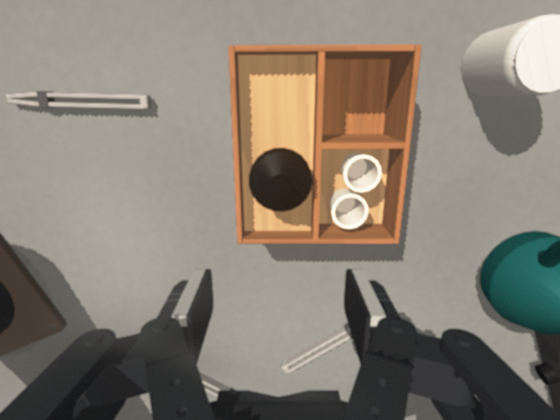

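```bash
python3 - <<'E'
from h import *
z=np.load("pics/w1.npz");p=z["p"];c={k:z[k] for k in("K","R","t")};W=cloud(c,z["d"])
for th,t,col in ((-23.6,(.5415,.0105),(0,255,0)),):
    S=3;u0,v0,u1,v1=210,25,445,265
    I=cv2.resize(p[v0:v1,u0:u1,::-1],None,fx=S,fy=S,interpolation=cv2.INTER_CUBIC)
    for pts in ([(.092,.103),(.092,-.103),(-.092,-.103),(-.092,.103)],[(0,.011),(.086,.011),(.086,.097),(0,.097)],[(-.086,-.097),(-.006,-.097),(-.006,.097),(-.086,.097)]):
        q=[(proj(c,[*T2(np.deg2rad(th),t,a),.086])-[u0,v0]+.5)*S-.5 for a in pts]
        cv2.polylines(I,[np.array(q).round().astype(int)],True,col,1)
    cv2.imwrite("pics/ov2.png",I)
m=(W[...,2]>0.1)&(np.hypot(W[...,0]-.492,W[...,1]-.005)<.06)
P=W[m];K=P[(P[:,2]>.125)];print(len(K),K.mean(0),K.min(0),K.max(0)); K=P[abs(P[:,2]-.100)<.006]
print(cv2.minEnclosingCircle((P[:,:2]*1000).astype(np.float32)))
m=(W[...,2]>0.075)&(W[...,2]<0.1)&(np.hypot(W[...,0]-.54,W[...,1]-.01)<.15);print(np.median(W[m][:,2]))
E
```

```text
33565 [0.49632559 0.01438018 0.36357337] [ 0.43477532 -0.0257096   0.12501934] [0.55101657 0.04247844 0.39198002]
((492.01953125, 5.033743381500244), 59.99458694458008)
0.08483398961695993
```

View pics/ov2.png

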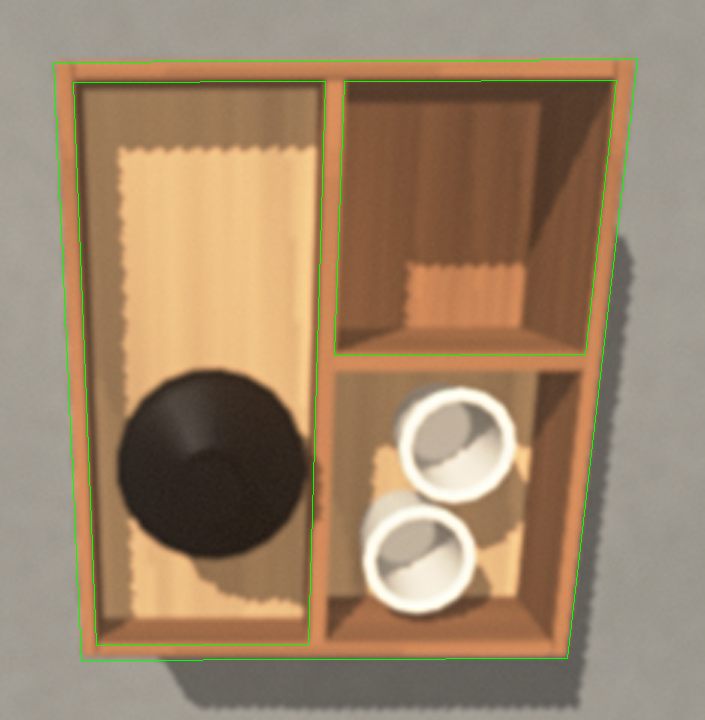

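```bash
python3 - <<'E'
from h import *
z=np.load("pics/w1.npz");p=z["p"];c={k:z[k] for k in("K","R","t")};W=cloud(c,z["d"])
m=(W[...,2]>0.1)&(W[...,2]<.15)&(np.hypot(W[...,0]-.492,W[...,1]-.005)<.045)
P=W[m]
print(len(P),P[:,2].max())
for lo,hi in((.128,.15),(.1,.11)):
    K=P[(P[:,2]>lo)&(P[:,2]<hi)];(x,y),r=cv2.minEnclosingCircle((K[:,:2]*1000).astype(np.float32));print(lo,len(K),K.mean(0).round(4),np.median(K[:,2]),x,y,r)
plan([.492,.005,.125],-23.6)
S=8;I=cv2.resize(p[140:220,240:325,::-1],None,fx=S,fy=S,interpolation=cv2.INTER_CUBIC);I=np.clip(I.astype(float)*3,0,255).astype(np.uint8);cv2.imwrite("pics/knob.png",I)
print([proj(c,[.492,.005,.134])])
E
```

```text
3119 0.1350169606185213
0.128 352 [0.4928 0.0041 0.1332] 0.1332459180202551 492.42755126953125 3.8541479110717773 10.106284141540527
0.1 2079 [0.4938 0.0067 0.1061] 0.10636121281413528 492.5223083496094 3.673017740249634 32.81156921386719
turn [-0.01 -0.08 -0.08] shift [  0.5 154.4  -2.5] rows>= 4
[array([279.46861043, 188.86351787])]
```

View pics/knob.png

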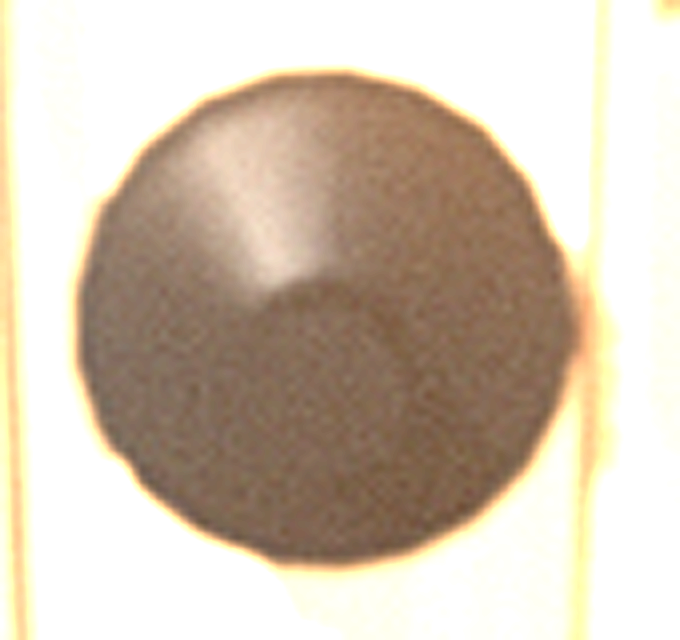

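{"op": "step_arm", "data": {
  "rows": [
    [[0, 0, 0], [0.5, 40, -3.5], 0.5],
    [[0, 0, 0], [0.5, 80, -3.5], 0.5],
    [[0, 0, 0], [0.5, 120, -3.5], 0.5],
    [[0, 0, 0], [0.5, 140, -3.5], 0.5],
    [[0, 0, 0], [0.5, 150, -3.5], 0.5],
    [[0, 0, 0], [0.5, 157, -3.5], 0.5],
    [[0, 0, 0], [0.5, 162, -3.5], 0.5],
    [[0, 0, 0], [0.5, 162, -3.5], 0.5],
    [[0, 0, 0], [0.5, 162, -3.5], 0.5]
  ],
  "newtons": 30
}}

```text
time: 2.48
eef_pos: [0.4933, 0.0039, 0.1195]
tcp_rot: [-0.692, 0.144, -0.146, 0.692]
contact_force: [-0.1, -0.8, 0.5]
opening: 0.501
```

```bash
python3 - <<'E'
from h import *
from plant import viewer
st(); plan([.4925,.004,.117],-23.6)
p,d=viewer.read_camera("side");cv2.imwrite("pics/s1.png",cv2.resize(p[110:290,200:400,::-1],None,fx=4,fy=3.3))
E
```

```text
t 2.48 pos [0.4933 0.0039 0.1195] yaw -23.6 down [ 0.003 -0.001 -1.   ] F [-0.15 -0.76  0.54] M [ 0.03 -0.02  0.01] op 0.501 q [-0.2  -0.03  2.09  0.    1.08  0.21]
turn [-0.04  0.    0.17] shift [-0.8  2.5 -0.2] rows>= 1
```

View pics/s1.png

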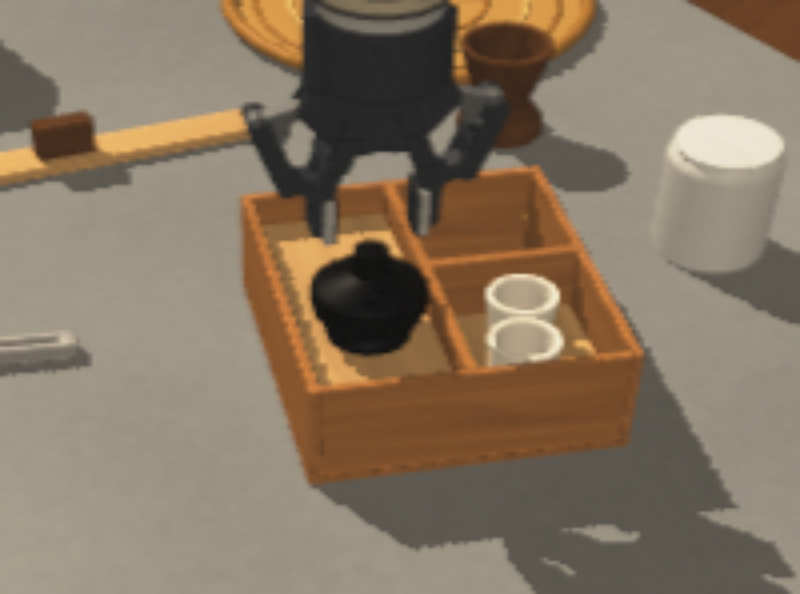

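```bash
python3 - <<'E'
from h import *
from plant import viewer
c=cal("side")
f=lambda X:(proj(c,X)-[200,110])*[4,3.3]
R=yawR(-23.6)
print("knob",f([.4925,.004,.134]))
for dz in (0,.006,.012,.02):
  for s in(-1,1): print("tip",dz,s,f(np.array([.4933,.0039,.1195+dz])+s*.0213*R[:,0]))
p,d=viewer.read_camera("side");W=cloud(c,d);W[(d<=0)]=9
m=(np.hypot(W[...,0]-.4925,W[...,1]-.004)<.07)&(W[...,2]>.128)&(W[...,2]<.137)
print(m.sum(),W[m].mean(0))
v,u=int(110+250/3.3),int(200+370/4);print(W[v-2:v+3,u]); 
for (x,y) in((325,238),(425,228),(328,220)): print(W[int(110+y/3.3),int(200+x/4)])
E
```

```text
knob [365.63333515 249.61607681]
tip 0 -1 [327.79814262 270.1667539 ]
tip 0 1 [404.43764751 262.08779893]
tip 0.006 -1 [327.95424023 263.21517007]
tip 0.006 1 [404.86312345 255.15004821]
tip 0.012 -1 [328.11144973 256.21406973]
tip 0.012 1 [405.29161155 248.1631815 ]
tip 0.02 -1 [328.32281263 246.8013248 ]
tip 0.02 1 [405.86767017 238.77005078]
58 [4.93208099e-01 2.49657905e-04 1.33873442e-01]
[[ 4.96491466e-01  7.42131664e-03  1.37142539e-01]
 [ 4.95286824e-01  5.73545808e-03  1.36074186e-01]
 [ 4.94039768e-01  3.99476785e-03  1.35068186e-01]
 [ 4.89137805e-01 -2.48491500e-03  1.39125837e-01]
 [ 4.91336052e-01  2.42236017e-04  1.33360361e-01]]
[0.46397735 0.00305885 0.15831663]
[ 0.51529514 -0.01623948  0.15555639]
[0.4679386  0.00531209 0.17115233]
```

```bash
python3 - <<'E'
from h import *
from plant import viewer
c=cal("side");p,d=viewer.read_camera("side");W=cloud(c,d);W[d<=0]=9
u0,u1,v0,v1=255,330,145,215
cv2.imwrite("pics/s2.png",cv2.resize(p[v0:v1,u0:u1,::-1],None,fx=8,fy=8,interpolation=cv2.INTER_CUBIC))
for u in (281,282,283,305,306,307):
    print(u,[(v,*W[v,u].round(3)) for v in range(172,190,2)])
p,d=viewer.read_camera("wrist");cv2.imwrite("pics/w2.png",p[:,:,::-1])
E
```

```text
281 [(172, np.float64(0.465), np.float64(0.005), np.float64(0.184)), (174, np.float64(0.466), np.float64(0.006), np.float64(0.177)), (176, np.float64(0.466), np.float64(0.006), np.float64(0.172)), (178, np.float64(0.466), np.float64(0.006), np.float64(0.166)), (180, np.float64(0.464), np.float64(0.004), np.float64(0.163)), (182, np.float64(0.466), np.float64(0.006), np.float64(0.155)), (184, np.float64(0.531), np.float64(0.094), np.float64(0.058)), (186, np.float64(0.524), np.float64(0.085), np.float64(0.061)), (188, np.float64(0.52), np.float64(0.08), np.float64(0.061))]
282 [(172, np.float64(0.465), np.float64(0.002), np.float64(0.186)), (174, np.float64(0.466), np.float64(0.003), np.float64(0.179)), (176, np.float64(0.466), np.float64(0.003), np.float64(0.173)), (178, np.float64(0.467), np.float64(0.003), np.float64(0.168)), (180, np.float64(0.467), np.float64(0.004), np.float64(0.162)), (182, np.float64(0.468), np.float64(0.005), np.float64(0.155)), (184, np.float64(0.527), np.float64(0.085), np.float64(0.066)), (186, np.float64(0.525), np.float64(0.083), np.float64(0.062)), (188
[... 1685 characters left out ...]
np.float64(0.604), np.float64(0.089), np.float64(0.02)), (188, np.float64(0.547), np.float64(0.02), np.float64(0.09))]
307 [(172, np.float64(0.515), np.float64(-0.019), np.float64(0.176)), (174, np.float64(0.516), np.float64(-0.017), np.float64(0.169)), (176, np.float64(0.516), np.float64(-0.018), np.float64(0.165)), (178, np.float64(0.606), np.float64(0.089), np.float64(0.045)), (180, np.float64(0.606), np.float64(0.09), np.float64(0.038)), (182, np.float64(0.606), np.float64(0.089), np.float64(0.032)), (184, np.float64(0.604), np.float64(0.087), np.float64(0.028)), (186, np.float64(0.607), np.float64(0.09), np.float64(0.018)), (188, np.float64(0.605), np.float64(0.087), np.float64(0.014))]
```

View pics/s2.png

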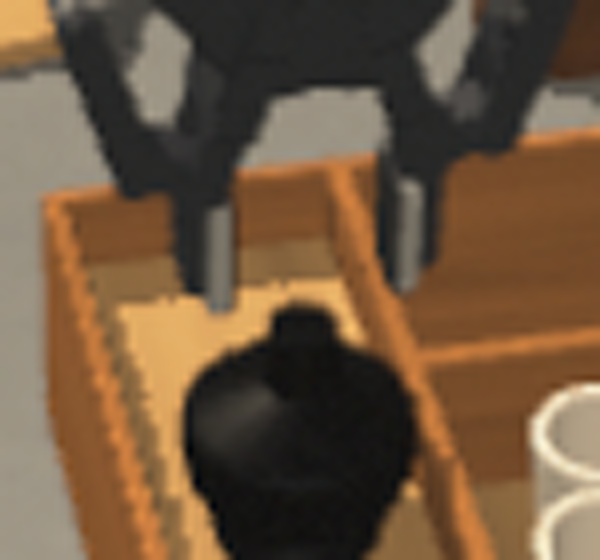

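View pics/w2.png

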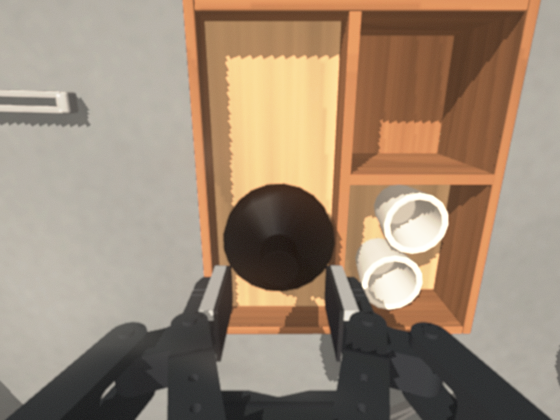

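```bash
python3 - <<'E'
from h import *
from plant import viewer
c=cal("side");p,d=viewer.read_camera("side");W=cloud(c,d);W[d<=0]=9
for u in (290,295,300):
    print(u,[(v,*map(float,W[v,u].round(3))) for v in range(146,160,2)])
c=cal("top");p,d=viewer.read_camera("top");cv2.imwrite("pics/t2.png",p[:,:,::-1])
st()
E
```

```text
290 [(146, 0.475, -0.01, 0.254), (148, 0.476, -0.008, 0.248), (150, 0.473, -0.013, 0.247), (152, 0.477, -0.008, 0.238), (154, 0.482, -0.002, 0.227), (156, 0.482, -0.002, 0.222), (158, 0.653, 0.223, 0.002)]
295 [(146, 0.49, -0.006, 0.246), (148, 0.489, -0.008, 0.242), (150, 0.489, -0.008, 0.237), (152, 0.491, -0.006, 0.23), (154, 0.489, -0.009, 0.228), (156, 0.67, 0.224, 0.001), (158, 0.664, 0.216, 0.002)]
300 [(146, 0.492, -0.02, 0.253), (148, 0.494, -0.018, 0.246), (150, 0.499, -0.011, 0.235), (152, 0.499, -0.013, 0.231), (154, 0.5, -0.012, 0.225), (156, 0.681, 0.216, 0.001), (158, 0.677, 0.21, -0.0)]
t 2.78 pos [0.4926 0.0037 0.1186] yaw -23.63 down [ 0.001 -0.    -1.   ] F [ 0.07 -0.27 -0.46] M [-0.08 -0.01 -0.02] op 0.497 q [-0.2  -0.03  2.09  0.    1.08  0.21]
```

View pics/t2.png

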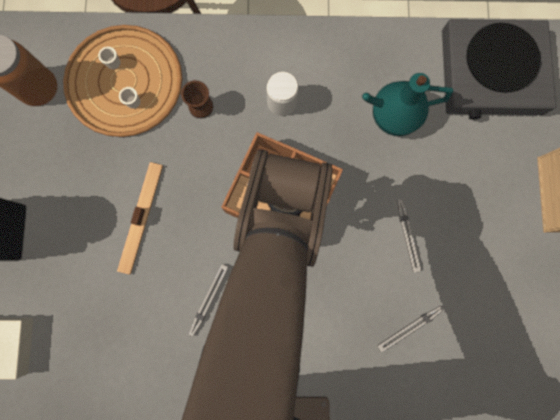

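```bash
python3 - <<'E'
from h import *
from plant import viewer,ctrl
s=ctrl.get_state();c=cal("wrist");p,d=viewer.read_camera("wrist");W=cloud(c,d)
R=Ro.from_quat(s["tcp_rot"]).as_matrix();L=(W-s["eef_pos"])@R*1000
L[d<=0]=999
for u in (208,215,220,226,335,340,345):
    print(u,[(v,*map(int,L[v,u].round())) for v in range(262,330,6)])
# scene points
print("knob z from wrist:",[W[v,278].round(3) for v in (240,250,258)],"rim",W[60,196].round(3),W[330,330].round(3))
E
```

```text
208 [(262, -46, 33, -20), (268, -47, 34, -25), (274, -47, 33, -29), (280, -31, -37, 7), (286, -29, -48, 11), (292, -28, -53, 11), (298, -27, -57, 11), (304, -26, -61, 11), (310, -26, -64, 11), (316, -26, -65, 9), (322, -24, -72, 12), (328, -24, -74, 11)]
215 [(262, -44, 42, -25), (268, -28, -34, 11), (274, -27, -40, 11), (280, -27, -42, 10), (286, -26, -48, 11), (292, -25, -53, 11), (298, -24, -56, 11), (304, -24, -60, 11), (310, -23, -64, 11), (316, -23, -65, 9), (322, -23, -65, 6), (328, -23, -65, 4)]
220 [(262, -43, 59, -34), (268, -26, -34, 11), (274, -25, -39, 11), (280, -25, -44, 11), (286, -24, -48, 11), (292, -23, -53, 11), (298, -23, -57, 11), (304, -22, -58, 9), (310, -22, -60, 8), (316, -22, -60, 6), (322, -22, -61, 4), (328, -22, -62, 1)]
226 [(262, -39, 59, -34), (268, -24, -33, 11), (274, -23, -39, 11), (280, -22, -43, 11), (286, -22, -44, 9), (292, -22, -45, 6), (298, -22, -45, 3), (304, -22, -47, 2), (310, -22, -48, 0), (316, -22, -48, -3), (322, -22, -49, -6), (328, -22, -49, -8)]
335 [(262, 37, 39, -24), (268, 24, -33, 11), (274, 23, -38, 11), (280, 22, -44, 11), (286, 21, -47, 10), (292, 21, -52, 10), (298, 20, -55, 9), (304, 21, -55, 7), (310, 21, -55, 4), (316, 20, -57, 3), (322, 20, -58, 1), (328, 20, -58, -2)]
340 [(262, 39, 33, -20), (268, 26, -34, 11), (274, 25, -37, 10), (280, 24, -43, 10), (286, 23, -48, 11), (292, 23, -52, 10), (298, 22, -57, 11), (304, 21, -61, 11), (310, 21, -64, 11), (316, 21, -64, 8), (322, 21, -65, 6), (328, 21, -65, 4)]
345 [(262, 42, 34, -21), (268, 42, 34, -25), (274, 27, -39, 11), (280, 26, -44, 11), (286, 25, -48, 11), (292, 24, -53, 11), (298, 24, -55, 10), (304, 23, -60, 11), (310, 23, -63, 10), (316, 23, -64, 8), (322, 22, -65, 6), (328, 22, -67, 5)]
knob z from wrist: [array([0.495, 0.013, 0.119]), array([0.496, 0.013, 0.132]), array([0.494, 0.01 , 0.134])] rim [0.491 0.113 0.085] [ 0.507 -0.013  0.167]
```

{"op": "step_arm", "data": {
  "rows": [
    [[0, 0, 0], [0, 0, 0], 0.72],
    [[0, 0, 0], [0, 0, 0], 0.72],
    [[0, 0, 0], [0, 0, 0], 0.72],
    [[0, 0, 0], [0, 0, 0], 0.72]
  ]
}}

```text
time: 3.17
eef_pos: [0.492, 0.0038, 0.1178]
tcp_rot: [0.692, -0.145, 0.145, -0.692]
contact_force: [0.8, -0.6, -0.6]
opening: 0.284
```

```bash
cat >> h.py <<'E'
def tips(f=None):
    from plant import viewer,ctrl
    s=ctrl.get_state();c=cal("wrist");p,d=viewer.read_camera("wrist");W=cloud(c,d)
    R=Ro.from_quat(s["tcp_rot"]).as_matrix();L=(W-s["eef_pos"])@R*1000;L[d<=0]=999
    for sg in(-1,1):
        m=(abs(L[...,2])<13)&(L[...,0]*sg>0)&(L[...,0]*sg<45)&(L[...,1]<-5)&(L[...,1]>-60)&(np.arange(420)[:,None]>250)
        P=L[m];P=P[P[:,2]>8]
        print("finger",sg,"tip y",np.percentile(P[:,1],99).round(1),"x at tip",np.median(P[P[:,1]>np.percentile(P[:,1],95)][:,0]).round(1))
    if f: cv2.imwrite(f,p[:,:,::-1])
E
python3 - <<'E'
from h import *
st();tips("pics/w3.png")
E
```

```text
t 3.17 pos [0.492  0.0038 0.1178] yaw -23.63 down [-0.  0. -1.] F [ 0.81 -0.61 -0.56] M [-0.02 -0.02  0.01] op 0.284 q [-0.2  -0.03  2.09 -0.    1.08  0.21]
finger -1 tip y -13.1 x at tip -3.0
finger 1 tip y -12.8 x at tip 4.3
```

View pics/w3.png

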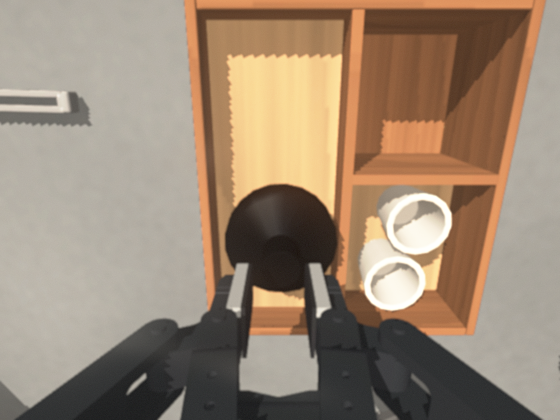

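{"op": "step_arm", "data": {
  "rows": [
    [[0, 0, 0], [0, 0, 0], 0.55],
    [[0, 0, 0], [0, 5, 0], 0.55],
    [[0, 0, 0], [0, 12, 0], 0.55],
    [[0, 0, 0], [0, 18, 0], 0.55],
    [[0, 0, 0], [0, 20, 0], 0.55],
    [[0, 0, 0], [0, 20, 0], 0.55]
  ]
}}

```text
time: 3.72
eef_pos: [0.4912, 0.004, 0.0965]
tcp_rot: [0.692, -0.146, 0.144, -0.692]
contact_force: [-1.0, 0.4, 0.4]
opening: 0.45
```

```bash
python3 - <<'E'
from h import *
from plant import viewer
st()
c=cal("side");p,d=viewer.read_camera("side");W=cloud(c,d);W[d<=0]=9
u0,u1,v0,v1=255,330,145,225
cv2.imwrite("pics/s3.png",cv2.resize(p[v0:v1,u0:u1,::-1],None,fx=8,fy=7,interpolation=cv2.INTER_CUBIC))
for u in (281,283,285,304,305,306):
    print(u,[(v,*map(float,W[v,u].round(3))) for v in range(180,200,2)])
E
```

```text
t 3.72 pos [0.4912 0.004  0.0965] yaw -23.63 down [-0.003  0.001 -1.   ] F [-0.98  0.36  0.37] M [ 0.01 -0.03  0.02] op 0.45 q [-0.2   0.    2.11  0.    1.03  0.21]
281 [(180, 0.465, 0.005, 0.162), (182, 0.464, 0.004, 0.158), (184, 0.468, 0.008, 0.147), (186, 0.465, 0.004, 0.147), (188, 0.466, 0.006, 0.139), (190, 0.465, 0.004, 0.135), (192, 0.465, 0.004, 0.129), (194, 0.476, 0.019, 0.108), (196, 0.471, 0.011, 0.11), (198, 0.468, 0.008, 0.108)]
283 [(180, 0.468, 0.002, 0.163), (182, 0.468, 0.001, 0.158), (184, 0.469, 0.003, 0.151), (186, 0.468, 0.001, 0.147), (188, 0.469, 0.002, 0.141), (190, 0.469, 0.003, 0.134), (192, 0.47, 0.003, 0.127), (194, 0.478, 0.015, 0.109), (196, 0.474, 0.009, 0.11), (198, 0.47, 0.003, 0.11)]
285 [(180, 0.546, 0.099, 0.06), (182, 0.54, 0.092, 0.061), (184, 0.535, 0.084, 0.063), (186, 0.531, 0.079, 0.062), (188, 0.494, 0.028, 0.11), (190, 0.488, 0.02, 0.113), (192, 0.483, 0.014, 0.113), (194, 0.478, 0.007, 0.115), (196, 0.477, 0.005, 0.112), (198, 0.473, 0.0, 0.111)]
304 [(180, 0.51, -0.016, 0.155), (182, 0.51, -0.016, 0.15), (184, 0.508, -0.019, 0.147), (186, 0.511, -0.016, 0.138), (188, 0.511, -0.017, 0.133), (190, 0.547, 0.027, 0.079), (192, 0.521, -0.005, 0.108), (194, 0.517, -0.01, 0.108), (196, 0.512, -0.017, 0.11), (198, 0.509, -0.021, 0.109)]
305 [(180, 0.512, -0.017, 0.155), (182, 0.515, -0.013, 0.145), (184, 0.516, -0.013, 0.139), (186, 0.517, -0.013, 0.133), (188, 0.545, 0.022, 0.09), (190, 0.542, 0.017, 0.089), (192, 0.523, -0.006, 0.108), (194, 0.519, -0.011, 0.108), (196, 0.513, -0.019, 0.111), (198, 0.512, -0.02, 0.106)]
306 [(180, 0.518, -0.014, 0.15), (182, 0.518, -0.013, 0.144), (184, 0.518, -0.014, 0.139), (186, 0.517, -0.015, 0.134), (188, 0.547, 0.02, 0.089), (190, 0.542, 0.014, 0.09), (192, 0.538, 0.008, 0.091), (194, 0.523, -0.01, 0.105), (196, 0.518, -0.017, 0.107), (198, 0.513, -0.023, 0.108)]
```

View pics/s3.png

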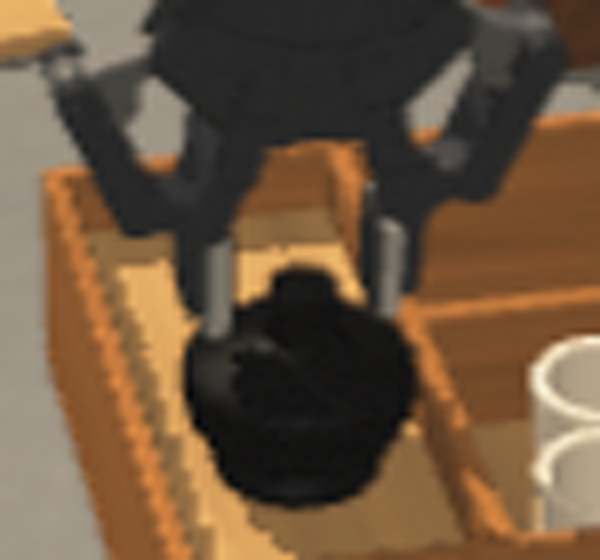

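{"op": "step_arm", "data": {
  "rows": [
    [[0, 0, 0], [0.5, 5, 0], 0.55],
    [[0, 0, 0], [0.5, 9, 0], 0.55],
    [[0, 0, 0], [0.5, 9, 0], 0.6],
    [[0, 0, 0], [0.5, 9, 0], 1],
    [[0, 0, 0], [0.5, 9, 0], 1],
    [[0, 0, 0], [0.5, 9, 0], 1],
    [[0, 0, 0], [0.5, 9, 0], 1],
    [[0, 0, 0], [0.5, 9, 0], 1]
  ],
  "newtons": 40
}}

```text
time: 4.43
eef_pos: [0.4925, 0.0037, 0.0888]
tcp_rot: [-0.692, 0.145, -0.145, 0.692]
contact_force: [-0.5, -1.2, -1.7]
opening: 0.214
```

```bash
python3 - <<'E'
from h import *
from plant import viewer
st()
c=cal("side");p,d=viewer.read_camera("side")
u0,u1,v0,v1=255,330,145,225
cv2.imwrite("pics/s4.png",cv2.resize(p[v0:v1,u0:u1,::-1],None,fx=8,fy=7,interpolation=cv2.INTER_CUBIC))
E
```

```text
t 4.43 pos [0.4925 0.0037 0.0888] yaw -23.63 down [-0.  0. -1.] F [-0.48 -1.18 -1.71] M [ 0.01 -0.03 -0.04] op 0.214 q [-0.2   0.01  2.11  0.    1.02  0.21]
```

View pics/s4.png

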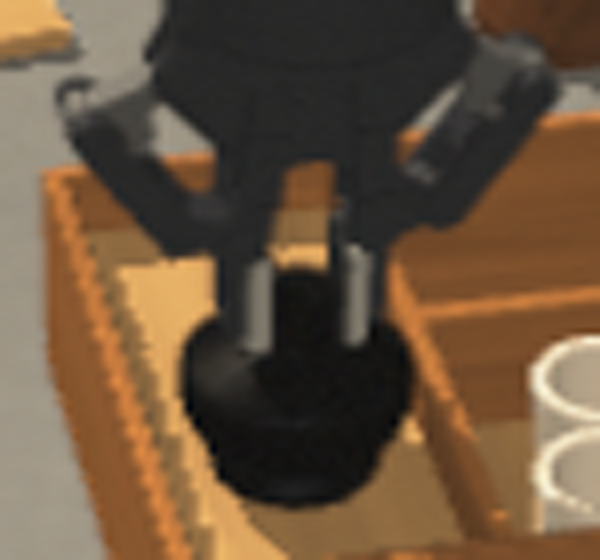

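{"op": "step_arm", "data": {
  "rows": [
    [[0, 0, 0], [0, -5, 0], 1],
    [[0, 0, 0], [0, -15, 0], 1],
    [[0, 0, 0], [0, -30, 0], 1],
    [[0, 0, 0], [0, -50, 0], 1],
    [[0, 0, 0], [0, -60, 0], 1],
    [[0, 0, 0], [0, -60, 0], 1],
    [[0, 0, 0], [0, -60, 0], 1]
  ]
}}

```text
time: 5.07
eef_pos: [0.4931, 0.0035, 0.1498]
tcp_rot: [-0.692, 0.144, -0.145, 0.692]
contact_force: [0.1, 0.7, -1.9]
opening: 0.222
```

```bash
python3 - <<'E'
from h import *
from plant import viewer
st(); plan([.6025,.0428,.1488],-23.6)
c=cal("side");p,d=viewer.read_camera("side")
cv2.imwrite("pics/s5.png",cv2.resize(p[100:270,200:400,::-1],None,fx=4,fy=3.3))
E
```

```text
t 5.07 pos [0.4931 0.0035 0.1498] yaw -23.63 down [ 0.002 -0.    -1.   ] F [ 0.11  0.67 -1.94] M [ 0.01 -0.    0.01] op 0.222 q [-0.2  -0.07  2.07 -0.    1.14  0.21]
turn [-0.02 -0.03  0.12] shift [84.5  1.2 79.8] rows>= 3
```

View pics/s5.png

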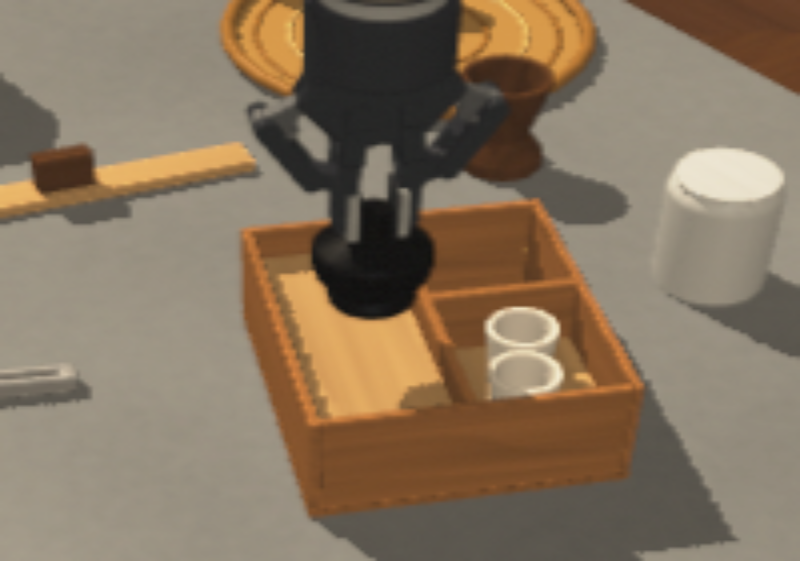

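{"op": "step_arm", "data": {
  "rows": [
    [[0, 0, 0], [15, 0, 14], 1],
    [[0, 0, 0], [37, 0, 35], 1],
    [[0, 0, 0], [60, 0, 56], 1],
    [[0, 0, 0], [77, 0, 72], 1],
    [[0, 0, 0], [84.5, 0, 80], 1],
    [[0, 0, 0], [84.5, 0, 80], 1],
    [[0, 0, 0], [84.5, 0, 80], 1],
    [[0, 0, 0], [84.5, 0, 80], 1]
  ]
}}

```text
time: 5.78
eef_pos: [0.6006, 0.0429, 0.1474]
tcp_rot: [0.692, -0.146, 0.144, -0.692]
contact_force: [0.2, 0.4, -1.5]
opening: 0.217
```

```bash
python3 - <<'E'
from h import *
from plant import viewer
st(); plan([.6025,.0428,.0348],-23.6)
c=cal("wrist");p,d=viewer.read_camera("wrist");cv2.imwrite("pics/w5.png",p[:,:,::-1])
I=p.copy()
E
```

```text
t 5.78 pos [0.6006 0.0429 0.1474] yaw -23.63 down [-0.003  0.    -1.   ] F [ 0.2   0.37 -1.51] M [-0.02 -0.    0.02] op 0.217 q [-0.1   0.18  1.81 -0.    1.15  0.32]
turn [ 0.07 -0.03 -0.17] shift [  2.1 112.6   0.8] rows>= 3
```

View pics/w5.png

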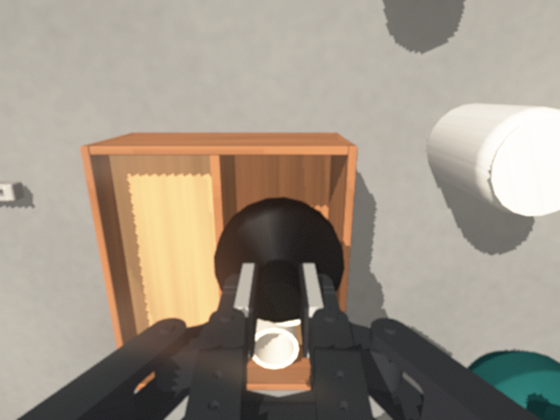

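{"op": "step_arm", "data": {
  "rows": [
    [[0, 0, 0], [1, 15, 0.5], 1],
    [[0, 0, 0], [1, 35, 0.5], 1],
    [[0, 0, 0], [1, 55, 0.5], 1],
    [[0, 0, 0], [1, 75, 0.5], 1],
    [[0, 0, 0], [1, 92, 0.5], 1],
    [[0, 0, 0], [1, 103, 0.5], 1],
    [[0, 0, 0], [1, 107, 0.5], 1],
    [[0, 0, 0], [1, 109, 0.5], 1],
    [[0, 0, 0], [1, 109, 0.5], 1]
  ]
}}

```text
time: 6.58
eef_pos: [0.6034, 0.043, 0.0403]
tcp_rot: [-0.692, 0.145, -0.145, 0.692]
contact_force: [-0.2, 0.0, -1.1]
opening: 0.214
```

```bash
python3 - <<'E'
from h import *
from plant import viewer
st(); plan([.6025,.0428,.0348],-23.6)
c=cal("wrist");p,d=viewer.read_camera("wrist");cv2.imwrite("pics/w6.png",p[:,:,::-1])
E
```

```text
t 6.58 pos [0.6034 0.043  0.0403] yaw -23.64 down [ 0.001 -0.    -1.   ] F [-0.23  0.03 -1.08] M [ 0.01 -0.03 -0.  ] op 0.214 q [-0.1   0.32  1.86  0.    0.96  0.32]
turn [-0.01 -0.04  0.03] shift [-0.7  5.5 -0.5] rows>= 1
```

View pics/w6.png

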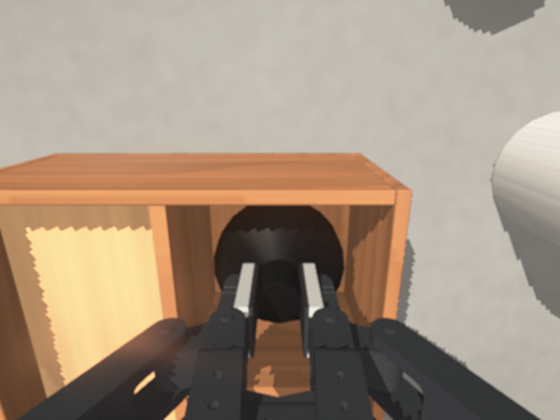

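Cup is inside the well at about 4–5 mm above the floor; creep down watching the force.

{"op": "step_arm", "data": {
  "rows": [
    [[0, 0, 0], [0, 1, 0], 1],
    [[0, 0, 0], [0, 2, 0], 1],
    [[0, 0, 0], [0, 3, 0], 1],
    [[0, 0, 0], [0, 4, 0], 1],
    [[0, 0, 0], [0, 4, 0], 1],
    [[0, 0, 0], [0, 4, 0], 1]
  ]
}}

```text
time: 7.13
eef_pos: [0.6031, 0.0432, 0.0358]
tcp_rot: [0.692, -0.145, 0.145, -0.692]
contact_force: [0.4, -0.0, -2.0]
opening: 0.22
```

```bash
python3 - <<'E'
from h import *
for _ in range(1): st()
E
```

```text
t 7.13 pos [0.6031 0.0432 0.0358] yaw -23.62 down [-0. -0. -1.] F [ 0.38 -0.05 -1.99] M [ 0.01  0.01 -0.02] op 0.22 q [-0.1   0.33  1.86 -0.    0.95  0.32]
```

{"op": "step_arm", "data": {
  "rows": [
    [[0, 0, 0], [0, 0.5, 0], 1],
    [[0, 0, 0], [0, 1, 0], 1],
    [[0, 0, 0], [0, 1, 0], 1]
  ]
}}

```text
time: 7.38
eef_pos: [0.6032, 0.0431, 0.0348]
tcp_rot: [-0.692, 0.145, -0.145, 0.692]
contact_force: [-1.1, -0.4, -2.3]
opening: 0.219
```

{"op": "step_arm", "data": {
  "rows": [
    [[0, 0, 0], [0, 0.5, 0], 1],
    [[0, 0, 0], [0, 1, 0], 1],
    [[0, 0, 0], [0, 1, 0], 1]
  ]
}}

```text
time: 7.63
eef_pos: [0.6035, 0.043, 0.0347]
tcp_rot: [0.692, -0.145, 0.145, -0.692]
contact_force: [-1.4, -0.7, 4.1]
opening: 0.218
```

{"op": "step_arm", "data": {
  "rows": [
    [[0, 0, 0], [0, 0, 0], 0.7],
    [[0, 0, 0], [0, 0, 0], 0.6],
    [[0, 0, 0], [0, 0, 0], 0.55],
    [[0, 0, 0], [0, 0, 0], 0.55],
    [[0, 0, 0], [0, -10, 0], 0.55],
    [[0, 0, 0], [0, -30, 0], 0.55],
    [[0, 0, 0], [0, -70, 0], 0.55],
    [[0, 0, 0], [0, -110, 0], 0.55],
    [[0, 0, 0], [0, -140, 0], 0.55],
    [[0, 0, 0], [0, -140, 0], 0.55]
  ]
}}

```text
time: 8.47
eef_pos: [0.6081, 0.0428, 0.1841]
tcp_rot: [-0.691, 0.139, -0.15, 0.693]
contact_force: [0.7, -0.5, 0.9]
opening: 0.452
```

```bash
python3 - <<'E'
from h import *
from plant import viewer
st()
c=cal("wrist");p,d=viewer.read_camera("wrist");W=cloud(c,d);cv2.imwrite("pics/w7.png",p[:,:,::-1])
m=(np.hypot(W[...,0]-.6025,W[...,1]-.043)<.035)&(W[...,2]<.1)&(W[...,2]>.03)
K=W[m];print(K[:,2].max(),np.percentile(K[:,2],98),K[K[:,2]>.074].mean(0))
plan([.445,-.281,.20],-78)
E
```

```text
t 8.47 pos [0.6081 0.0428 0.1841] yaw -23.62 down [ 0.016 -0.002 -1.   ] F [ 0.7  -0.52  0.85] M [ 0.04 -0.05  0.02] op 0.452 q [-0.1   0.15  1.77  0.    1.2   0.32]
0.08108167960805984 0.0799264244319369 [0.60339456 0.04390666 0.07905526]
turn [-0.47 54.38  0.47] shift [ -17.9  -21.1 -361.3] rows>= 9
```

View pics/w7.png

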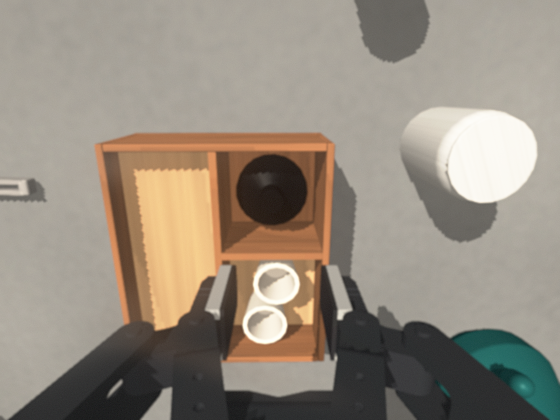

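```bash
python3 - <<'E'
from h import *
plan([.42,-.285,.17],-78)
E
```

```text
turn [-0.47 54.38  0.47] shift [ -39.5    8.6 -375.1] rows>= 10
```

{"op": "step_arm", "data": {
  "rows": [
    [[0, 5, 0], [0, -5, -35], 0.5],
    [[0, 54.4, 0], [-39.5, 0, -375], 0.5],
    [[0, 54.4, 0], [-39.5, 0, -375], 0.5],
    [[0, 54.4, 0], [-39.5, 0, -375], 0.5],
    [[0, 54.4, 0], [-39.5, 0, -375], 0.5],
    [[0, 54.4, 0], [-39.5, 0, -375], 0.5],
    [[0, 54.4, 0], [-39.5, 0, -375], 0.5],
    [[0, 54.4, 0], [-39.5, 0, -375], 0.5],
    [[0, 54.4, 0], [-39.5, 0, -375], 0.5],
    [[0, 54.4, 0], [-39.5, 0, -375], 0.5]
  ]
}}

```text
time: 9.35
eef_pos: [0.4134, -0.2883, 0.1727]
tcp_rot: [0.549, -0.447, 0.446, -0.548]
contact_force: [0.1, 0.0, -0.0]
opening: 0.499
```

{"op": "step_arm", "data": {
  "rows": [
    [[0, 0, 0], [0, 0, 0], 0.5],
    [[0, 0, 0], [0, 0, 0], 0.5]
  ]
}}

```text
time: 9.52
eef_pos: [0.4162, -0.2841, 0.1729]
tcp_rot: [-0.549, 0.446, -0.445, 0.549]
contact_force: [0.7, 1.6, -0.3]
opening: 0.499
```

```bash
python3 - <<'E'
from h import *
from plant import viewer
st(); plan([.42,-.285,.17],-78)
c=cal("wrist");p,d=viewer.read_camera("wrist");W=cloud(c,d);cv2.imwrite("pics/w8.png",p[:,:,::-1]);np.savez("pics/w8.npz",p=p,d=d,**c)
E
```

```text
t 9.52 pos [ 0.4162 -0.2841  0.1729] yaw -78.11 down [-0.001  0.002 -1.   ] F [ 0.71  1.61 -0.34] M [0.05 0.   0.06] op 0.499 q [-0.8  -0.06  2.02  0.    1.19  0.56]
turn [ 0.03 -0.11 -0.12] shift [1.6 2.9 3.5] rows>= 1
```

View pics/w8.png

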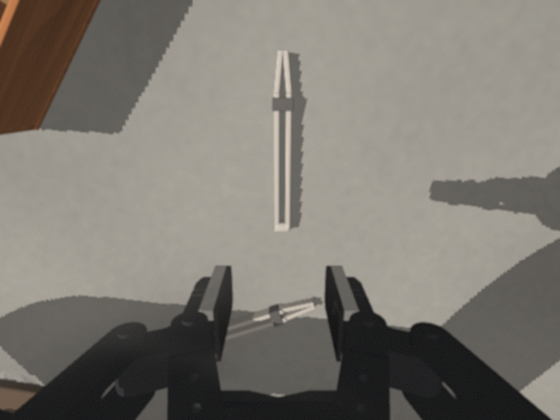

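```bash
python3 - <<'E'
from h import *
z=np.load("pics/w8.npz");p=z["p"];c={k:z[k] for k in("K","R","t")};W=cloud(c,z["d"])
crop(p,250,40,320,245,3.9,"pics/tongs2.png")
m=np.zeros(W.shape[:2],bool);m[45:240,255:315]=1;m&=(W[...,2]>.007)&(W[...,2]<.03)
(x,y),(w,h),a=cv2.minAreaRect((W[m][:,:2]*1000).astype(np.float32));print(m.sum(),x,y,w,h,a,np.median(W[m][:,2]))
for q in ((283,51),(282.5,230),(283,104)): print(q,at_z(c,*q,.013))
ti=at_z(c,283,51,.013);he=at_z(c,282.5,230,.013);print(np.linalg.norm(ti-he),(ti+he)/2,np.rad2deg(np.arctan2(*(ti-he)[1::-1])))
E
```

```text
2136 448.5467224121094 -280.732177734375 169.376953125 18.153162002563477 11.594985008239746 0.013024050825284503
(283, 51) [ 0.53103449 -0.26339439  0.013     ]
(282.5, 230) [ 0.36829265 -0.29771145  0.013     ]
(283, 104) [ 0.48825609 -0.27255179  0.013     ]
0.16632067459923178 [ 0.44966357 -0.28055292  0.013     ] 11.907408247036875
```

View pics/tongs2.png

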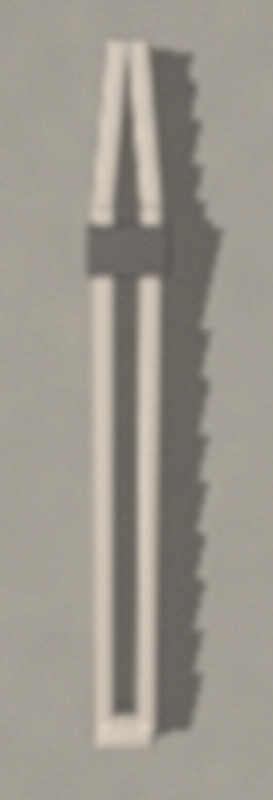

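```bash
python3 - <<'E'
from h import *
plan([.4495,-.2805,-.021],-78.2)
E
```

```text
turn [ 0.02  0.19 -0.11] shift [  4.2 194.1  32.8] rows>= 5
```

{"op": "step_arm", "data": {
  "rows": [
    [[0, 0, 0], [4, 20, 33], 0.6],
    [[0, 0, 0], [4, 60, 33], 0.6],
    [[0, 0, 0], [4, 100, 33], 0.6],
    [[0, 0, 0], [4, 135, 33], 0.6],
    [[0, 0, 0], [4, 160, 33], 0.6],
    [[0, 0, 0], [4, 170, 33], 0.6],
    [[0, 0, 0], [4, 172, 33], 0.6],
    [[0, 0, 0], [4, 172, 33], 0.6]
  ]
}}

```text
time: 10.23
eef_pos: [0.4505, -0.2808, 0.002]
tcp_rot: [-0.55, 0.445, -0.445, 0.55]
contact_force: [-1.1, -0.5, 0.8]
opening: 0.399
```

```bash
python3 - <<'E'
from h import *
from plant import viewer
st(); plan([.4495,-.2805,-.021],-78.2)
p,d=viewer.read_camera("wrist");cv2.imwrite("pics/w9.png",p[:,:,::-1])
c=cal("side");p,d=viewer.read_camera("side");W=cloud(c,d)
print(proj(c,[.4495,-.2805,.014]))
crop(p,290,240,430,370,5,"pics/s9.png")
E
```

```text
t 10.23 pos [ 0.4505 -0.2808  0.002 ] yaw -77.92 down [-0.  0. -1.] F [-1.13 -0.48  0.79] M [-0.03 -0.02  0.01] op 0.399 q [-0.75  0.24  2.05  0.    0.85  0.61]
turn [ 0.    0.28 -0.02] shift [-0.5 23.  -1. ] rows>= 1
[358.43217885 318.48549026]
```

View pics/w9.png

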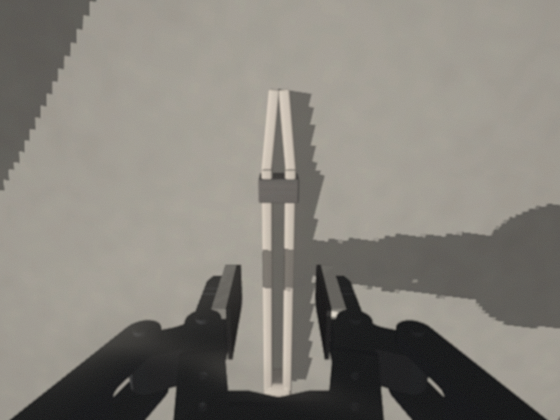

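View pics/s9.png

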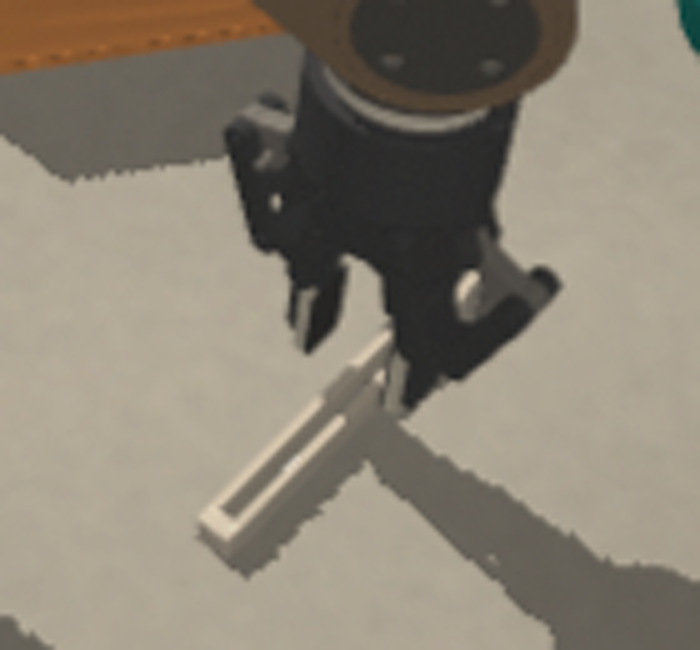

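{"op": "step_arm", "data": {
  "rows": [
    [[0, 0.2, 0], [-0.3, 8, -0.5], 0.6],
    [[0, 0.2, 0], [-0.3, 15, -0.5], 0.6],
    [[0, 0.2, 0], [-0.3, 20, -0.5], 0.6],
    [[0, 0.2, 0], [-0.3, 22, -0.5], 0.6],
    [[0, 0.2, 0], [-0.3, 22, -0.5], 0.6]
  ]
}}

```text
time: 10.75
eef_pos: [0.4486, -0.2811, -0.0209]
tcp_rot: [-0.549, 0.447, -0.446, 0.549]
contact_force: [0.5, 1.1, 0.4]
opening: 0.397
```

```bash
python3 - <<'E'
from h import *
from plant import viewer
st(); 
c=cal("side");p,d=viewer.read_camera("side");W=cloud(c,d)
crop(p,310,270,400,350,7,"pics/s10.png")
for u in range(368,380,2): print(u,[(v,*map(float,W[v,u].round(3))) for v in range(316,334,2)])
E
```

```text
t 10.75 pos [ 0.4486 -0.2811 -0.0209] yaw -78.24 down [-0.001  0.001 -1.   ] F [0.46 1.08 0.42] M [-0.05  0.02  0.03] op 0.397 q [-0.75  0.28  2.06 -0.    0.81  0.61]
368 [(316, 0.444, -0.307, 0.056), (318, 0.441, -0.31, 0.056), (320, 0.448, -0.305, 0.039), (322, 0.45, -0.305, 0.031), (324, 0.449, -0.306, 0.026), (326, 0.448, -0.308, 0.022), (328, 0.448, -0.309, 0.018), (330, 0.453, -0.306, 0.003), (332, 0.452, -0.308, -0.001)]
370 [(316, 0.443, -0.312, 0.062), (318, 0.443, -0.313, 0.058), (320, 0.444, -0.313, 0.051), (322, 0.45, -0.309, 0.035), (324, 0.449, -0.311, 0.032), (326, 0.45, -0.311, 0.025), (328, 0.449, -0.313, 0.02), (330, 0.455, -0.309, 0.005), (332, 0.454, -0.311, 0.001)]
372 [(316, 0.448, -0.312, 0.059), (318, 0.448, -0.313, 0.054), (320, 0.45, -0.312, 0.045), (322, 0.454, -0.311, 0.035), (324, 0.453, -0.312, 0.03), (326, 0.457, -0.311, 0.018), (328, 0.464, -0.306, 0.001), (330, 0.46, -0.31, 0.002), (332, 0.458, -0.312, -0.0)]
374 [(316, 0.45, -0.315, 0.061), (318, 0.449, -0.317, 0.058), (320, 0.451, -0.316, 0.049), (322, 0.46, -0.311, 0.029), (324, 0.461, -0.311, 0.022), (326, 0.47, -0.305, 0.001), (328, 0.466, -0.309, 0.002), (330, 0.464, -0.312, 0.001), (332, 0.46, -0.316, 0.001)]
376 [(316, 0.453, -0.317, 0.06), (318, 0.447, -0.323, 0.067), (320, 0.447, -0.324, 0.061), (322, 0.446, -0.326, 0.058), (324, 0.475, -0.305, 0.004), (326, 0.473, -0.308, 0.002), (328, 0.47, -0.311, 0.001), (330, 0.465, -0.316, 0.005), (332, 0.463, -0.318, 0.002)]
378 [(316, 0.45, -0.324, 0.072), (318, 0.447, -0.328, 0.072), (320, 0.447, -0.328, 0.066), (322, 0.449, -0.328, 0.058), (324, 0.449, -0.329, 0.053), (326, 0.477, -0.309, -0.0), (328, 0.473, -0.313, 0.001), (330, 0.47, -0.316, 0.001), (332, 0.465, -0.321, 0.004)]
```

View pics/s10.png

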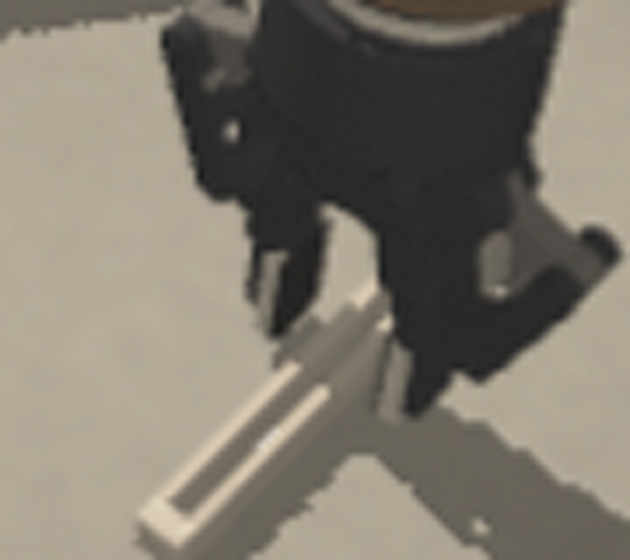

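{"op": "step_arm", "data": {
  "rows": [
    [[0, 0, 0], [0, 2, 0], 0.6],
    [[0, 0, 0], [0, 4, 0], 0.6],
    [[0, 0, 0], [0, 6, 0], 0.6],
    [[0, 0, 0], [0, 6, 0], 0.6]
  ]
}}

```text
time: 11.13
eef_pos: [0.449, -0.2813, -0.0265]
tcp_rot: [-0.549, 0.446, -0.446, 0.549]
contact_force: [-0.6, 0.5, -0.1]
opening: 0.398
```

```bash
python3 - <<'E'
from h import *
from plant import viewer
st(); 
c=cal("side");p,d=viewer.read_camera("side");W=cloud(c,d)
crop(p,310,270,400,350,7,"pics/s11.png")
for u in range(364,374,1): print(u,[(v,*map(float,W[v,u].round(3))) for v in range(325,335,1)])
E
```

```text
t 11.13 pos [ 0.449  -0.2813 -0.0265] yaw -78.23 down [-0.  0. -1.] F [-0.64  0.48 -0.08] M [ 0.    0.04 -0.03] op 0.398 q [-0.75  0.29  2.06  0.    0.79  0.61]
364 [(325, 0.445, -0.301, 0.02), (326, 0.444, -0.301, 0.018), (327, 0.442, -0.304, 0.019), (328, 0.442, -0.304, 0.016), (329, 0.443, -0.304, 0.012), (330, 0.443, -0.304, 0.009), (331, 0.446, -0.303, 0.002), (332, 0.444, -0.305, 0.003), (333, 0.441, -0.307, 0.004), (334, 0.441, -0.308, 0.002)]
365 [(325, 0.443, -0.304, 0.025), (326, 0.444, -0.304, 0.021), (327, 0.444, -0.305, 0.019), (328, 0.446, -0.304, 0.013), (329, 0.443, -0.306, 0.015), (330, 0.444, -0.306, 0.01), (331, 0.444, -0.307, 0.008), (332, 0.447, -0.305, -0.0), (333, 0.446, -0.306, -0.0), (334, 0.443, -0.309, 0.001)]
366 [(325, 0.444, -0.306, 0.026), (326, 0.445, -0.306, 0.022), (327, 0.444, -0.307, 0.022), (328, 0.444, -0.307, 0.018), (329, 0.445, -0.307, 0.014), (330, 0.446, -0.307, 0.01), (331, 0.446, -0.307, 0.007), (332, 0.447, -0.307, 0.002), (333, 0.446, -0.308, 0.001), (334, 0.444, -0.311, 0.003)]
367 [(325, 0.445, -0.308, 0.028), (326, 0.446, -0.307, 0.02
[... 1272 characters left out ...]
1), (331, -0.038, -0.687, 0.87), (332, 0.457, -0.311, -0.0), (333, 0.455, -0.313, -0.0), (334, 0.452, -0.316, 0.003)]
372 [(325, 0.452, -0.313, 0.029), (326, 0.455, -0.312, 0.021), (327, 0.459, -0.31, 0.012), (328, 0.457, -0.311, 0.012), (329, 0.461, -0.309, 0.003), (330, 0.461, -0.31, 0.001), (331, 0.458, -0.312, 0.002), (332, 0.458, -0.313, 0.0), (333, 0.455, -0.315, 0.003), (334, 0.453, -0.317, 0.003)]
373 [(325, 0.459, -0.311, 0.021), (326, 0.458, -0.312, 0.019), (327, 0.46, -0.311, 0.013), (328, 0.465, -0.308, 0.001), (329, 0.463, -0.31, 0.002), (330, 0.462, -0.311, 0.002), (331, 0.46, -0.313, 0.002), (332, 0.459, -0.314, 0.001), (333, 0.456, -0.317, 0.004), (334, 0.455, -0.318, 0.003)]
```

View pics/s11.png

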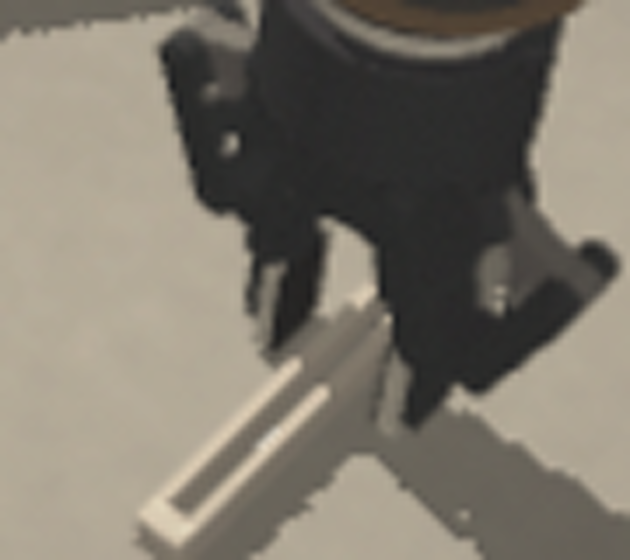

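{"op": "step_arm", "data": {
  "rows": [
    [[0, 0, 0], [0, 0.5, 0], 0.8],
    [[0, 0, 0], [0, 0.5, 0], 1],
    [[0, 0, 0], [0, 0.5, 0], 1],
    [[0, 0, 0], [0, 0.5, 0], 1],
    [[0, 0, 0], [0, 0.5, 0], 1]
  ],
  "newtons": 60
}}

```text
time: 11.6
eef_pos: [0.4501, -0.2822, -0.0253]
tcp_rot: [0.549, -0.445, 0.447, -0.549]
contact_force: [0.1, 0.7, 5.2]
opening: 0.17
```

{"op": "step_arm", "data": {
  "rows": [
    [[0, 0, 0], [0, -5, 0], 1],
    [[0, 0, 0], [0, -20, 0], 1],
    [[0, 0, 0], [0, -50, 0], 1],
    [[0, 0, 0], [0, -90, 0], 1],
    [[0, 0, 0], [0, -130, 0], 1],
    [[0, 0, 0], [0, -150, 0], 1],
    [[0, 0, 0], [0, -150, 0], 1],
    [[0, 0, 0], [0, -150, 0], 1]
  ]
}}

```text
time: 12.27
eef_pos: [0.4498, -0.282, 0.1249]
tcp_rot: [0.549, -0.445, 0.447, -0.549]
contact_force: [0.6, 0.6, -1.9]
opening: 0.164
```

```bash
python3 - <<'E'
from h import *
from plant import viewer
st(); 
p,d=viewer.read_camera("wrist");c=cal("wrist");np.savez("pics/w12.npz",p=p,d=d,**c);cv2.imwrite("pics/w12.png",p[:,:,::-1])
plan([.4993,.0289,.15],-23.6)
E
```

```text
t 12.27 pos [ 0.4498 -0.282   0.1249] yaw -78.22 down [ 0.002 -0.002 -1.   ] F [ 0.55  0.58 -1.91] M [ 0.06  0.01 -0.05] op 0.164 q [-0.75  0.05  2.   -0.    1.09  0.61]
turn [ 1.000e-02 -5.462e+01 -6.000e-02] shift [-293.1  -27.1  112.7] rows>= 8
```

View pics/w12.png

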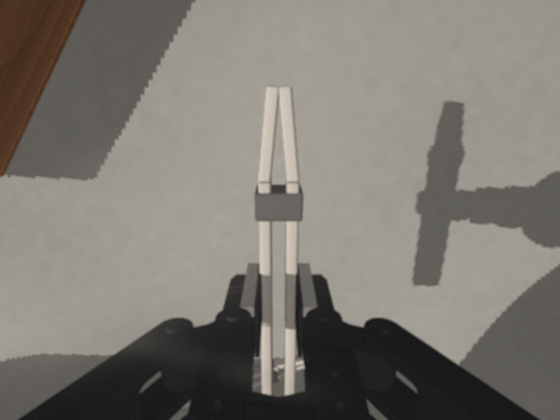

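```bash
python3 - <<'E'
from h import *
z=np.load("pics/w12.npz");c={k:z[k] for k in("K","R","t")};W=cloud(c,z["d"])
# tongs points
for v in (92,110,130,160,175,230,300,350,380):
    print(v,W[v,262:276:2].round(3)[:, :].tolist()[2:5], )
E
```

```text
92 [[0.528, -0.26, 0.159], [0.528, -0.26, 0.158], [0.529, -0.261, 0.16]]
110 [[0.522, -0.261, 0.159], [0.522, -0.261, 0.159], [0.523, -0.262, 0.16]]
130 [[0.515, -0.262, 0.16], [0.516, -0.263, 0.16], [0.515, -0.264, 0.158]]
160 [[0.504, -0.264, 0.158], [0.505, -0.265, 0.16], [0.505, -0.266, 0.16]]
175 [[0.499, -0.265, 0.159], [0.499, -0.266, 0.159], [0.499, -0.267, 0.16]]
230 [[0.477, -0.27, 0.161], [0.477, -0.27, 0.162], [0.478, -0.271, 0.162]]
300 [[0.445, -0.276, 0.161], [0.446, -0.277, 0.162], [0.445, -0.278, 0.161]]
350 [[0.419, -0.281, 0.161], [0.42, -0.282, 0.162], [0.42, -0.283, 0.161]]
380 [[0.402, -0.284, 0.161], [0.402, -0.285, 0.161], [0.403, -0.286, 0.162]]
```

{"op": "step_arm", "data": {
  "rows": [
    [[0, -4, 0], [-20, -15, 5], 1],
    [[0, -54.6, 0], [-293, -30, 113], 1],
    [[0, -54.6, 0], [-293, -30, 113], 1],
    [[0, -54.6, 0], [-293, -30, 113], 1],
    [[0, -54.6, 0], [-293, -30, 113], 1],
    [[0, -54.6, 0], [-293, -30, 113], 1],
    [[0, -54.6, 0], [-293, -30, 113], 1],
    [[0, -54.6, 0], [-293, -30, 113], 1],
    [[0, -54.6, 0], [-293, -30, 113], 1],
    [[0, -54.6, 0], [-293, -30, 113], 1]
  ]
}}

```text
time: 13.15
eef_pos: [0.4984, 0.0309, 0.1507]
tcp_rot: [0.693, -0.145, 0.141, -0.692]
contact_force: [0.0, 0.8, -1.7]
opening: 0.165
```

{"op": "step_arm", "data": {
  "rows": [
    [[0, 0, 0], [0, 0, 0], 1],
    [[0, 0, 0], [0, 0, 0], 1]
  ]
}}

```text
time: 13.32
eef_pos: [0.4991, 0.0275, 0.1517]
tcp_rot: [0.692, -0.146, 0.144, -0.692]
contact_force: [1.1, -0.2, 0.0]
opening: 0.166
```

```bash
python3 - <<'E'
from h import *
from plant import viewer
st(); 
p,d=viewer.read_camera("wrist");c=cal("wrist");np.savez("pics/w13.npz",p=p,d=d,**c);cv2.imwrite("pics/w13.png",p[:,:,::-1])
plan([.4993,.0289,.0345],-23.6)
c=cal("side");p,d=viewer.read_camera("side");crop(p,200,100,400,270,3.5,"pics/s13.png")
E
```

```text
t 13.32 pos [0.4991 0.0275 0.1517] yaw -23.73 down [-0.003  0.    -1.   ] F [ 1.07 -0.2   0.05] M [ 0.02  0.02 -0.03] op 0.166 q [-0.15 -0.05  2.05 -0.    1.15  0.27]
turn [ 0.05 -0.17 -0.12] shift [ -0.5 117.6   1.6] rows>= 3
```

View pics/w13.png

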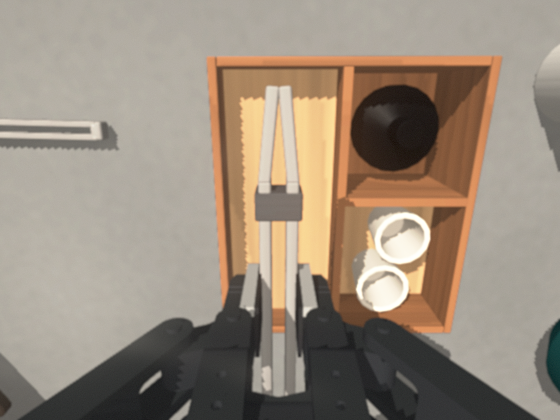

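View pics/s13.png

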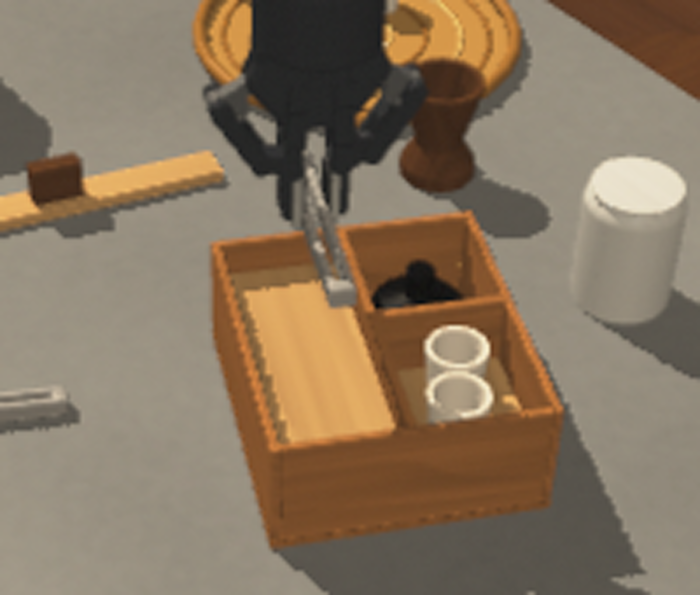

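```bash
python3 - <<'E'
from h import *
z=np.load("pics/w13.npz");c={k:z[k] for k in("K","R","t")};W=cloud(c,z["d"])
th=np.deg2rad(-23.6);t=np.array([.5415,.0105]);R=np.array([[np.cos(th),np.sin(th)],[-np.sin(th),np.cos(th)]])
for q in ((272,89),(286,89),(263,200),(299,200),(265,230),(292,230)):
    w=W[q[1],q[0]];print(q,w.round(4),(R@(w[:2]-t)*1000).round(1))
m=(W[...,2]>.175)&(W[...,2]<.2);m[250:]=0;m[:80]=0;m[:,:240]=0;m[:,320:]=0
P=(W[m][:,:2]-t)@R.T*1000;print(P[:,1].max(),P[:,1].min(), [ (int(a),np.mean(P[abs(P[:,1]-a)<3][:,0].round(1))) for a in (20,30,60,80)])
E
```

```text
(272, 89) [0.5304 0.1053 0.1885] [-48.1  82.5]
(286, 89) [0.535  0.1033 0.1892] [-43.1  82.5]
(263, 200) [0.5106 0.0695 0.1906] [-52.   41.7]
(299, 200) [0.5235 0.0643 0.1921] [-38.   42.1]
(265, 230) [0.5062 0.058  0.1914] [-51.4  29.4]
(292, 230) [0.516  0.0534 0.1907] [-40.6  29.1]
83.5420399537719 20.241002847332453 [(20, np.float64(-45.855970149253736)), (30, np.float64(-46.0050279329609)), (60, np.float64(-45.84075829383887)), (80, np.float64(-45.78502109704641))]
```

{"op": "step_arm", "data": {
  "rows": [
    [[0, 0, 0], [0, 20, 1], 1],
    [[0, 0, 0], [0, 45, 1], 1],
    [[0, 0, 0], [0, 70, 1], 1],
    [[0, 0, 0], [0, 90, 1], 1],
    [[0, 0, 0], [0, 104, 1], 1],
    [[0, 0, 0], [0, 109, 1], 1],
    [[0, 0, 0], [0, 111, 1], 1],
    [[0, 0, 0], [0, 111, 1], 1]
  ]
}}

```text
time: 14.08
eef_pos: [0.5007, 0.0286, 0.0425]
tcp_rot: [0.692, -0.145, 0.145, -0.692]
contact_force: [-0.0, -0.2, -0.9]
opening: 0.173
```

{"op": "step_arm", "data": {
  "rows": [
    [[0, 0, 0], [0, 1, 0], 1],
    [[0, 0, 0], [0, 2, 0], 1],
    [[0, 0, 0], [0, 2, 0], 1]
  ]
}}

```text
time: 14.33
eef_pos: [0.5012, 0.0291, 0.0413]
tcp_rot: [-0.692, 0.144, -0.145, 0.692]
contact_force: [-0.5, -0.1, -0.5]
opening: 0.171
```

{"op": "step_arm", "data": {
  "rows": [
    [[0, 0, 0], [0, 1, 0], 1],
    [[0, 0, 0], [0, 2, 0], 1],
    [[0, 0, 0], [0, 2, 0], 1]
  ]
}}

```text
time: 14.58
eef_pos: [0.5004, 0.0294, 0.0384]
tcp_rot: [-0.692, 0.145, -0.145, 0.692]
contact_force: [-1.0, 0.1, -0.5]
opening: 0.165
```

{"op": "step_arm", "data": {
  "rows": [
    [[0, 0, 0], [0, 1, 0], 1],
    [[0, 0, 0], [0, 1.5, 0], 1],
    [[0, 0, 0], [0, 1.5, 0], 1]
  ]
}}

```text
time: 14.83
eef_pos: [0.5003, 0.0293, 0.0367]
tcp_rot: [0.692, -0.145, 0.145, -0.692]
contact_force: [-1.1, 0.7, -0.2]
opening: 0.164
```

```bash
python3 - <<'E'
from h import *
from plant import viewer
st()
c=cal("side");p,d=viewer.read_camera("side");crop(p,240,140,340,260,5,"pics/s14.png")
E
```

```text
t 14.83 pos [0.5003 0.0293 0.0367] yaw -23.62 down [-0.  0. -1.] F [-1.1   0.66 -0.2 ] M [-0.   -0.    0.04] op 0.164 q [-0.14  0.12  2.11 -0.    0.91  0.27]
```

View pics/s14.png

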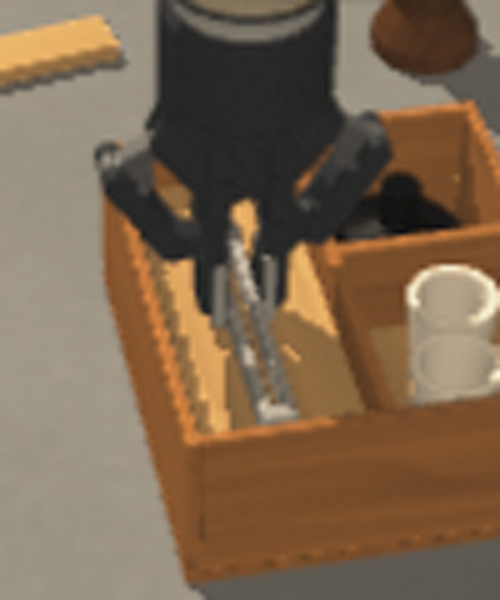

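{"op": "step_arm", "data": {
  "rows": [
    [[0, 0, 0], [0, 1, 0], 1],
    [[0, 0, 0], [0, 1, 0], 1],
    [[0, 0, 0], [0, 1, 0], 1]
  ]
}}

```text
time: 15.13
eef_pos: [0.5004, 0.0293, 0.0358]
tcp_rot: [0.692, -0.145, 0.145, -0.692]
contact_force: [-0.2, -0.0, -0.9]
opening: 0.167
```

{"op": "step_arm", "data": {
  "rows": [
    [[0, 0, 0], [0, 1, 0], 1],
    [[0, 0, 0], [0, 1, 0], 1],
    [[0, 0, 0], [0, 1, 0], 1]
  ]
}}

```text
time: 15.38
eef_pos: [0.5004, 0.0293, 0.0348]
tcp_rot: [0.692, -0.145, 0.145, -0.692]
contact_force: [0.5, 1.1, -1.0]
opening: 0.166
```

{"op": "step_arm", "data": {
  "rows": [
    [[0, 0, 0], [0, 1, 0], 1],
    [[0, 0, 0], [0, 1, 0], 1],
    [[0, 0, 0], [0, 1, 0], 1]
  ]
}}

```text
time: 15.63
eef_pos: [0.5006, 0.0293, 0.0346]
tcp_rot: [0.692, -0.145, 0.145, -0.692]
contact_force: [-2.6, 0.1, 6.1]
opening: 0.166
```

```bash
python3 - <<'E'
from h import *
st()
E
```

```text
t 15.63 pos [0.5006 0.0293 0.0346] yaw -23.62 down [-0. -0. -1.] F [-2.6   0.09  6.09] M [0.11 0.47 0.08] op 0.166 q [-0.14  0.12  2.11 -0.    0.9   0.27]
```

{"op": "step_arm", "data": {
  "rows": [
    [[0, 0, 0], [0, -0.5, 0], 0.75],
    [[0, 0, 0], [0, -0.5, 0], 0.68],
    [[0, 0, 0], [0, -0.5, 0], 0.68],
    [[0, 0, 0], [0, -0.5, 0], 0.68],
    [[0, 0, 0], [0, -8, 0], 0.68],
    [[0, 0, 0], [0, -30, 0], 0.68],
    [[0, 0, 0], [0, -70, 0], 0.68],
    [[0, 0, 0], [0, -110, 0], 0.68],
    [[0, 0, 0], [0, -140, 0], 0.68],
    [[0, 0, 0], [0, -150, 0], 0.68]
  ]
}}

```text
time: 16.47
eef_pos: [0.5037, 0.0289, 0.1907]
tcp_rot: [-0.692, 0.141, -0.149, 0.692]
contact_force: [0.9, 0.3, 0.4]
opening: 0.323
```

```bash
python3 - <<'E'
from h import *
from plant import viewer
st()
p,d=viewer.read_camera("wrist");c=cal("wrist");W=cloud(c,d);cv2.imwrite("pics/w15.png",p[:,:,::-1])
plan([.4857,.3345,.15],-103.6+180)
plan([.46,.34,.15],-103.6)
th=np.deg2rad(-23.6);t=np.array([.5415,.0105]);R=np.array([[np.cos(th),np.sin(th)],[-np.sin(th),np.cos(th)]])
m=(W[...,2]>.066)&(W[...,2]<.082);P=np.c_[(W[m][:,:2]-t)@R.T*1000,W[m][:,2]*1000]
P=P[(P[:,0]>-84)&(P[:,0]<-8)&(abs(P[:,1])<96)];P=P[(P[:,0]>-70)&(P[:,0]<-22)]
print(len(P),P.min(0),P.max(0),np.median(P,0))
E
```

```text
t 16.47 pos [0.5037 0.0289 0.1907] yaw -23.62 down [ 0.011 -0.002 -1.   ] F [0.88 0.31 0.36] M [ 0.02 -0.03 -0.01] op 0.323 q [-0.14 -0.09  2.01  0.    1.21  0.27]
turn [   0.4  -100.01    0.59] shift [-139.3   39.8  272.6] rows>= 14
turn [-0.56 79.98  0.38] shift [-165.1   39.5  267.4] rows>= 12
2456 [-55.13831031 -95.99333767  66.09115829] [-24.15608425  85.17632496  75.2818519 ] [-46.5591144   17.50772931  72.75903979]
```

View pics/w15.png

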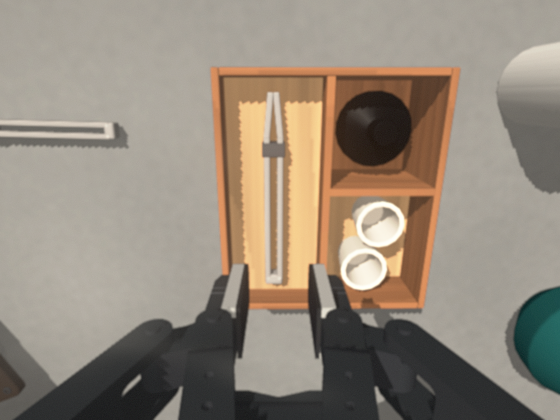

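{"op": "step_arm", "data": {
  "rows": [
    [[0, 50, 0], [-110, 0, 178], 0.5],
    [[0, 50, 0], [-110, 0, 178], 0.5],
    [[0, 50, 0], [-110, 0, 178], 0.5],
    [[0, 50, 0], [-110, 0, 178], 0.5],
    [[0, 50, 0], [-110, 0, 178], 0.5],
    [[0, 50, 0], [-110, 0, 178], 0.5],
    [[0, 50, 0], [-110, 0, 178], 0.5]
  ]
}}

```text
time: 17.1
eef_pos: [0.4688, 0.2401, 0.1818]
tcp_rot: [0.581, -0.404, 0.402, -0.58]
contact_force: [-0.9, -0.9, 1.3]
opening: 0.498
```

```bash
python3 - <<'E'
from h import *
st();plan([.45,.345,.16],-103.6)
E
```

```text
t 17.1 pos [0.4688 0.2401 0.1818] yaw -69.55 down [-0.004  0.001 -1.   ] F [-0.85 -0.87  1.34] M [-0.02  0.01 -0.  ] op 0.498 q [ 0.28 -0.02  1.96  0.    1.2   1.49]
turn [ 0.2  34.05 -0.06] shift [-104.8   22.    19.1] rows>= 5
```

{"op": "step_arm", "data": {
  "rows": [
    [[0, 30, 0], [-105, 22, 19], 0.5],
    [[0, 30, 0], [-105, 22, 19], 0.5],
    [[0, 30, 0], [-105, 22, 19], 0.5],
    [[0, 30, 0], [-105, 22, 19], 0.5],
    [[0, 30, 0], [-105, 22, 19], 0.5],
    [[0, 30, 0], [-105, 22, 19], 0.5],
    [[0, 30, 0], [-105, 22, 19], 0.5]
  ]
}}

```text
time: 17.68
eef_pos: [0.4511, 0.3411, 0.1602]
tcp_rot: [-0.459, 0.539, -0.539, 0.457]
contact_force: [0.2, -0.0, 0.0]
opening: 0.501
```

```bash
python3 - <<'E'
from h import *
from plant import viewer
st()
p,d=viewer.read_camera("wrist");c=cal("wrist");W=cloud(c,d);cv2.imwrite("pics/w17.png",p[:,:,::-1]);np.savez("pics/w17.npz",p=p,d=d,**c)
plan([.4857,.3345,.0],-103.6)
E
```

```text
t 17.68 pos [0.4511 0.3411 0.1602] yaw -99.36 down [-0.003 -0.001 -1.   ] F [ 0.23 -0.03  0.03] M [-0.03  0.02  0.04] op 0.501 q [ 0.47  0.09  1.89 -0.    1.17  2.2 ]
turn [0.09 4.2  0.07] shift [  0.6 160.6  35.1] rows>= 4
```

View pics/w17.png

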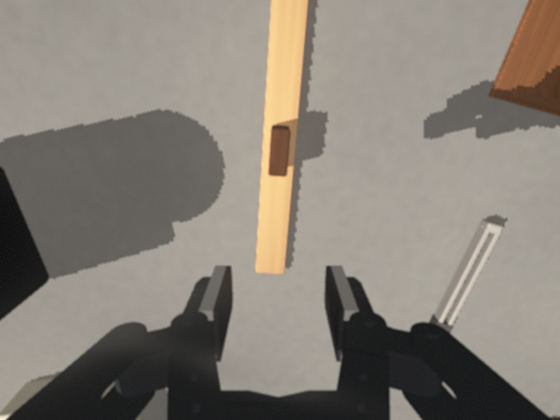

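```bash
python3 - <<'E'
from h import *
z=np.load("pics/w17.npz");p=z["p"];c={k:z[k] for k in("K","R","t")};W=cloud(c,z["d"])
m=np.zeros(W.shape[:2],bool);m[100:200,240:320]=1;mb=m&(W[...,2]>.036)&(W[...,2]<.05)
for k,mm in (("block",mb),("batten",(W[...,2]>.005)&(W[...,2]<.016)&(np.arange(560)>240)&(np.arange(560)<330)&(np.arange(420)[:,None]<280))):
    (x,y),(w,h),a=cv2.minAreaRect((W[mm][:,:2]*1000).astype(np.float32));print(k,mm.sum(),x,y,w,h,a,np.median(W[mm][:,2]),W[mm][:,:2].mean(0))
    vx,vy,x0,y0=cv2.fitLine((W[mm][:,:2]*1000).astype(np.float32),cv2.DIST_L2,0,.01,.01).ravel();print(np.rad2deg(np.arctan2(vy,vx)))
for q in ((271,272),(272,0)): print(at_z(c,*q,.01))
E
```

```text
block 926 485.58905029296875 334.6441650390625 15.945090293884277 40.3305549621582 76.28117370605469 0.04164162620535172 [0.48659241 0.33446474]
-13.462104
batten 8079 480.6147155761719 335.85321044921875 30.043745040893555 249.1654815673828 76.367919921875 0.009817140522061826 [0.49698179 0.33192851]
-13.683129
[0.36095831 0.36360369 0.01      ]
[0.60292479 0.32079138 0.01      ]
```

{"op": "step_arm", "data": {
  "rows": [
    [[0, 4.2, 0], [0.7, 20, 35], 0.6],
    [[0, 4.2, 0], [0.7, 60, 35], 0.6],
    [[0, 4.2, 0], [0.7, 100, 35], 0.6],
    [[0, 4.2, 0], [0.7, 125, 35], 0.6],
    [[0, 4.2, 0], [0.7, 135, 35], 0.6],
    [[0, 4.2, 0], [0.7, 135, 35], 0.6],
    [[0, 4.2, 0], [0.7, 135, 35], 0.6]
  ]
}}

```text
time: 18.32
eef_pos: [0.487, 0.335, 0.0275]
tcp_rot: [0.437, -0.556, 0.556, -0.437]
contact_force: [0.7, 0.5, 0.9]
opening: 0.398
```

```bash
python3 - <<'E'
from h import *
from plant import viewer
st()
p,d=viewer.read_camera("wrist");c=cal("wrist");W=cloud(c,d);cv2.imwrite("pics/w18.png",p[:,:,::-1])
plan([.4858,.3346,-.0125],-103.6)
E
```

```text
t 18.32 pos [0.487  0.335  0.0275] yaw -103.66 down [ 0.001  0.    -1.   ] F [0.7  0.46 0.87] M [ 0.01  0.02 -0.07] op 0.398 q [ 0.43  0.31  1.9  -0.    0.93  2.24]
turn [-0.16 -0.05 -0.12] shift [ 1.6 41.4 -2. ] rows>= 1
```

View pics/w18.png

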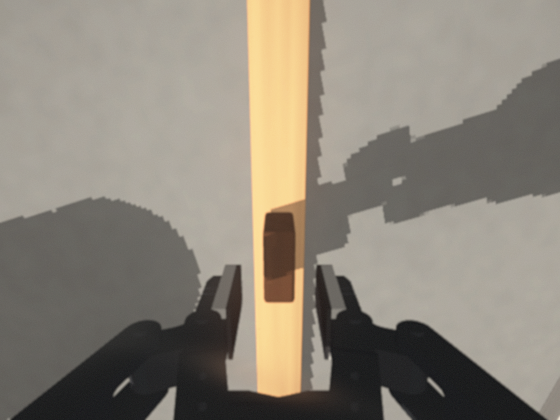

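{"op": "step_arm", "data": {
  "rows": [
    [[0, 0, 0], [0.5, 12, -1], 0.6],
    [[0, 0, 0], [0.5, 25, -1], 0.6],
    [[0, 0, 0], [0.5, 33, -1], 0.6],
    [[0, 0, 0], [0.5, 38, -1], 0.6],
    [[0, 0, 0], [0.5, 40, -1], 0.6],
    [[0, 0, 0], [0.5, 40, -1], 0.8],
    [[0, 0, 0], [0.5, 40, -1], 1],
    [[0, 0, 0], [0.5, 40, -1], 1],
    [[0, 0, 0], [0.5, 40, -1], 1],
    [[0, 0, 0], [0.5, 40, -1], 1]
  ],
  "newtons": 80
}}

```text
time: 19.2
eef_pos: [0.4854, 0.3348, -0.013]
tcp_rot: [0.437, -0.556, 0.556, -0.437]
contact_force: [0.1, -0.5, -1.0]
opening: 0.174
```

```bash
python3 - <<'E'
from h import *
from plant import viewer
st()
c=cal("side");p,d=viewer.read_camera("side");crop(p,130,60,290,190,4.5,"pics/s18.png")
E
```

```text
t 19.2 pos [ 0.4854  0.3348 -0.013 ] yaw -103.66 down [ 0.  0. -1.] F [ 0.08 -0.5  -0.99] M [ 0.02  0.01 -0.04] op 0.174 q [0.43 0.37 1.91 0.   0.86 2.24]
```

View pics/s18.png

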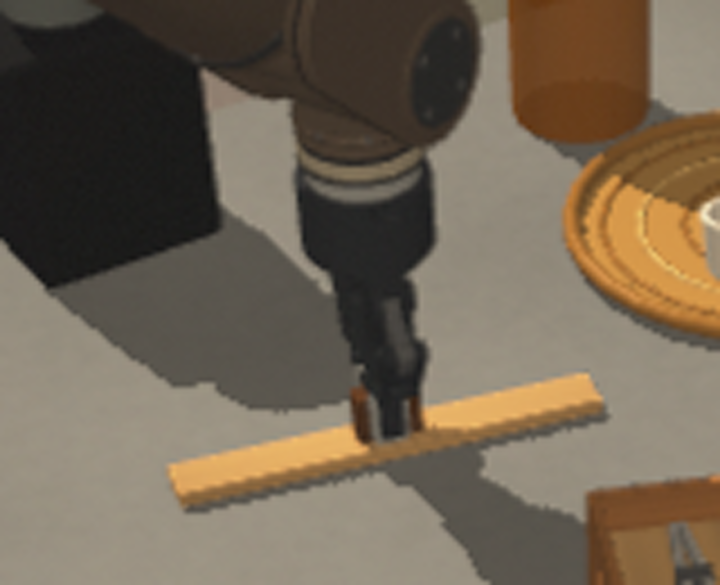

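{"op": "step_arm", "data": {
  "rows": [
    [[0, 0, 0], [0, -5, 0], 1],
    [[0, 0, 0], [0, -25, 0], 1],
    [[0, 0, 0], [0, -60, 0], 1],
    [[0, 0, 0], [0, -100, 0], 1],
    [[0, 0, 0], [0, -140, 0], 1],
    [[0, 0, 0], [0, -175, 0], 1],
    [[0, 0, 0], [0, -180, 0], 1],
    [[0, 0, 0], [0, -180, 0], 1]
  ]
}}

```text
time: 19.92
eef_pos: [0.4874, 0.3358, 0.1716]
tcp_rot: [0.434, -0.555, 0.557, -0.44]
contact_force: [-0.2, 0.5, -1.2]
opening: 0.175
```

```bash
python3 - <<'E'
from h import *
st()
th=np.deg2rad(-23.6);t=np.array([.5415,.0105])
a=T2(th,t,(-.089,0));b=T2(th,t,(.089,0));print(a,b)
plan([*a,.16],-23.6)
E
```

```text
t 19.92 pos [0.4874 0.3358 0.1716] yaw -103.65 down [ 0.008  0.004 -1.   ] F [-0.16  0.48 -1.24] M [0.05 0.03 0.01] op 0.175 q [0.43 0.13 1.82 0.   1.18 2.24]
[0.45994372 0.04613106] [ 0.62305628 -0.02513106]
turn [-5.300e-01 -8.005e+01  1.000e-02] shift [288.   10.3  41.6] rows>= 12
```

{"op": "step_arm", "data": {
  "rows": [
    [[0, -4, 0], [15, 0, 2], 1],
    [[0, -56, 0], [200, 0, 29], 1],
    [[0, -56, 0], [200, 0, 29], 1],
    [[0, -56, 0], [200, 0, 29], 1],
    [[0, -56, 0], [200, 0, 29], 1],
    [[0, -56, 0], [200, 0, 29], 1],
    [[0, -56, 0], [200, 0, 29], 1],
    [[0, -56, 0], [200, 0, 29], 1],
    [[0, -56, 0], [200, 0, 29], 1],
    [[0, -56, 0], [200, 0, 29], 1]
  ]
}}

```text
time: 20.75
eef_pos: [0.4646, 0.1331, 0.1643]
tcp_rot: [0.648, -0.287, 0.284, -0.646]
contact_force: [-0.0, 0.3, -1.4]
opening: 0.173
```

```bash
python3 - <<'E'
from h import *
st();plan([.4599,.0461,.14],-23.6)
E
```

```text
t 20.75 pos [0.4646 0.1331 0.1643] yaw -47.64 down [-0.005 -0.    -1.   ] F [-0.    0.25 -1.43] M [-0.   -0.01  0.  ] op 0.173 q [ 0.07 -0.1   2.07  0.    1.18  0.9 ]
turn [  0.17 -24.04  -0.21] shift [ 61.1  24.4 -62. ] rows>= 4
```

{"op": "step_arm", "data": {
  "rows": [
    [[0, -6, 0], [15, 0, -15], 1],
    [[0, -12, 0], [31, 0, -31], 1],
    [[0, -18, 0], [46, 8, -47], 1],
    [[0, -24, 0], [61, 15, -62], 1],
    [[0, -24, 0], [61, 24, -62], 1],
    [[0, -24, 0], [61, 24, -62], 1],
    [[0, -24, 0], [61, 24, -62], 1]
  ]
}}

```text
time: 21.33
eef_pos: [0.4603, 0.0473, 0.1413]
tcp_rot: [-0.692, 0.147, -0.145, 0.692]
contact_force: [-0.0, -0.9, -0.7]
opening: 0.171
```

```bash
python3 - <<'E'
from h import *
from plant import viewer
st();plan([.4599,.0461,.073],-23.6)
p,d=viewer.read_camera("wrist");c=cal("wrist");W=cloud(c,d);cv2.imwrite("pics/w20.png",p[:,:,::-1]);np.savez("pics/w20.npz",p=p,d=d,**c)
th=np.deg2rad(-23.6);t=np.array([.5415,.0105]);R=np.array([[np.cos(th),np.sin(th)],[-np.sin(th),np.cos(th)]])
p,d=viewer.read_camera("side");crop(p,190,100,380,270,3.5,"pics/s20.png")
for v in range(100,260,20):
    row=W[v];m=(row[:,2]>.135)&(row[:,2]<.175)&(abs((row[:,:2]-t)@R[0]+.089)<.04)
    if m.sum(): P=(row[m][:,:2]-t)@R.T*1000;print(v,P.min(0).round(1),P.max(0).round(1),np.median(row[m][:,2]).round(4))
E
```

```text
t 21.33 pos [0.4603 0.0473 0.1413] yaw -23.81 down [-0.003  0.001 -1.   ] F [-0.01 -0.89 -0.74] M [-0.02 -0.    0.  ] op 0.171 q [-0.12 -0.13  2.14  0.    1.13  0.3 ]
turn [ 0.03 -0.21 -0.2 ] shift [ 0.3 68.3 -1.2] rows>= 2
100 [-104.    81.6] [-74.7  81.7] 0.1648
120 [-104.1   73.8] [-74.7  74.1] 0.1647
140 [-103.8   65.7] [-74.5  66.1] 0.1646
160 [-104.3   57.3] [-74.6  57.8] 0.1648
180 [-104.2   48.7] [-74.4  49.3] 0.1646
200 [-104.    39.6] [-74.5  40.4] 0.1648
220 [-104.5   29.9] [-74.9  31. ] 0.1647
240 [-104.1   20.4] [-74.4  23.5] 0.1674
```

View pics/w20.png

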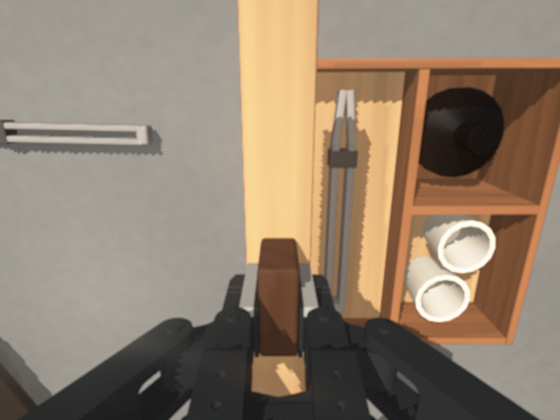

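View pics/s20.png

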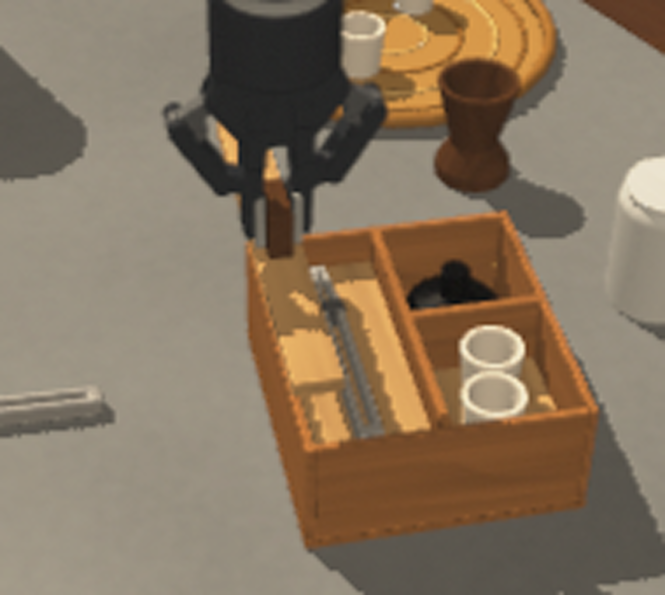

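```bash
python3 - <<'E'
from h import *
from plant import viewer
c=cal("side");th=np.deg2rad(-23.6);t=np.array([.5415,.0105])
for y in (-.13,-.06,0,.06,.13):
    for x in (-.104,-.074): print(y,x,(proj(c,[*T2(th,t,(x,y)),.1548])-[190,100])*3.5)
p,d=viewer.read_camera("side");cv2.imwrite("pics/s21.png",p[:,:,::-1])
p,d=viewer.read_camera("top");cv2.imwrite("pics/t21.png",p[:,:,::-1])
E
```

```text
-0.13 -0.104 [289.47170534 403.08322459]
-0.13 -0.074 [341.72749425 396.04125391]
-0.06 -0.104 [266.33039244 322.76943118]
-0.06 -0.074 [316.28834949 316.41237914]
0 -0.104 [248.13108803 259.60727693]
0 -0.074 [296.2741502  253.76451169]
0.06 -0.104 [231.26664636 201.07787153]
0.06 -0.074 [277.72181015 195.69251371]
0.13 -0.104 [213.0906922  137.99675619]
0.13 -0.074 [257.72009793 133.08373293]
```

View pics/s21.png

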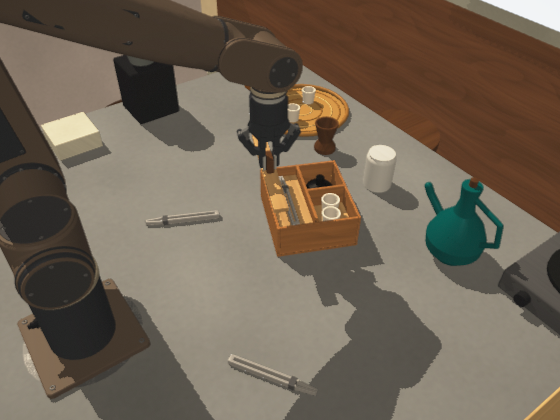

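View pics/t21.png

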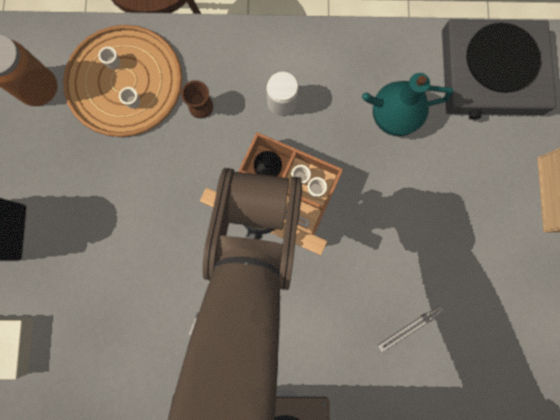

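{"op": "step_arm", "data": {
  "rows": [
    [[0, 0, 0], [0, 15, -1], 1],
    [[0, 0, 0], [0, 35, -1], 1],
    [[0, 0, 0], [0, 52, -1], 1],
    [[0, 0, 0], [0, 60, -1], 1],
    [[0, 0, 0], [0, 63, -1], 1],
    [[0, 0, 0], [0, 63, -1], 1]
  ]
}}

```text
time: 22.03
eef_pos: [0.4609, 0.0461, 0.0796]
tcp_rot: [0.692, -0.145, 0.145, -0.692]
contact_force: [0.2, 0.6, -2.0]
opening: 0.173
```

{"op": "step_arm", "data": {
  "rows": [
    [[0, 0, 0], [0, 1, 0], 1],
    [[0, 0, 0], [0, 2, 0], 1],
    [[0, 0, 0], [0, 2, 0], 1]
  ]
}}

```text
time: 22.28
eef_pos: [0.4618, 0.0458, 0.0788]
tcp_rot: [-0.692, 0.144, -0.146, 0.692]
contact_force: [0.5, 0.3, -1.6]
opening: 0.174
```

{"op": "step_arm", "data": {
  "rows": [
    [[0, 0, 0], [0, 1, 0], 1],
    [[0, 0, 0], [0, 1, 0], 1],
    [[0, 0, 0], [0, 1, 0], 1]
  ]
}}

```text
time: 22.53
eef_pos: [0.4612, 0.0458, 0.0771]
tcp_rot: [-0.692, 0.145, -0.145, 0.692]
contact_force: [-0.5, 0.5, -0.7]
opening: 0.172
```

{"op": "step_arm", "data": {
  "rows": [
    [[0, 0, 0], [0, 1, 0], 1],
    [[0, 0, 0], [0, 2, 0], 1],
    [[0, 0, 0], [0, 2, 0], 1]
  ]
}}

```text
time: 22.78
eef_pos: [0.4609, 0.0458, 0.0746]
tcp_rot: [0.692, -0.145, 0.145, -0.692]
contact_force: [0.1, -0.2, -1.4]
opening: 0.173
```

{"op": "step_arm", "data": {
  "rows": [
    [[0, 0, 0], [0, 1, 0], 1],
    [[0, 0, 0], [0, 1, 0], 1],
    [[0, 0, 0], [0, 1, 0], 1]
  ]
}}

```text
time: 23.03
eef_pos: [0.461, 0.0458, 0.0738]
tcp_rot: [0.692, -0.145, 0.145, -0.692]
contact_force: [-0.2, 0.3, -0.9]
opening: 0.173
```

{"op": "step_arm", "data": {
  "rows": [
    [[0, 0, 0], [0, 1, 0], 1],
    [[0, 0, 0], [0, 1, 0], 1],
    [[0, 0, 0], [0, 1, 0], 1]
  ]
}}

```text
time: 23.28
eef_pos: [0.4611, 0.0458, 0.0728]
tcp_rot: [0.692, -0.145, 0.145, -0.692]
contact_force: [0.5, 0.1, -0.3]
opening: 0.171
```

{"op": "step_arm", "data": {
  "rows": [
    [[0, 0, 0], [0, 1, 0], 1],
    [[0, 0, 0], [0, 1, 0], 1],
    [[0, 0, 0], [0, 1, 0], 1]
  ]
}}

```text
time: 23.53
eef_pos: [0.4613, 0.0458, 0.0727]
tcp_rot: [0.692, -0.145, 0.145, -0.692]
contact_force: [-2.9, -0.2, 5.6]
opening: 0.175
```

```bash
python3 - <<'E'
from h import *
st();plan([.62306,-.0251,.073],-23.6)
E
```

```text
t 23.53 pos [0.4613 0.0458 0.0727] yaw -23.66 down [-0. -0. -1.] F [-2.93 -0.24  5.64] M [ 0.05  0.52 -0.05] op 0.175 q [-0.12 -0.03  2.19 -0.    0.98  0.29]
turn [ 0.01 -0.06 -0.01] shift [176.6  -0.4  -0. ] rows>= 5
```

{"op": "step_arm", "data": {
  "rows": [
    [[0, 0, 0], [4, 0, 0], 1],
    [[0, 0, 0], [10, 0, 0], 1],
    [[0, 0, 0], [18, 0, 0], 1],
    [[0, 0, 0], [26, 0, 0], 1],
    [[0, 0, 0], [34, 0, 0], 1],
    [[0, 0, 0], [42, 0, 0], 1],
    [[0, 0, 0], [50, 0, 0], 1],
    [[0, 0, 0], [58, 0, 0], 1],
    [[0, 0, 0], [58, 0, 0], 1]
  ]
}}

```text
time: 24.28
eef_pos: [0.5162, 0.0219, 0.0726]
tcp_rot: [-0.692, 0.144, -0.146, 0.692]
contact_force: [1.2, -1.8, 2.3]
opening: 0.174
```

```bash
python3 - <<'E'
from h import *
st();plan([.62306,-.0251,.0727],-23.6)
E
```

```text
t 24.28 pos [0.5162 0.0219 0.0726] yaw -23.68 down [ 0.003 -0.001 -1.   ] F [ 1.24 -1.77  2.29] M [-0.18 -0.19  0.01] op 0.174 q [-0.15  0.09  2.07 -0.    0.98  0.26]
turn [-0.04 -0.08  0.19] shift [116.8   0.3  -0.2] rows>= 3
```

{"op": "step_arm", "data": {
  "rows": [
    [[0, 0, 0], [5, 0.5, 0], 1],
    [[0, 0, 0], [13, 0.5, 0], 1],
    [[0, 0, 0], [21, 0.5, 0], 1],
    [[0, 0, 0], [29, 0.5, 0], 1],
    [[0, 0, 0], [37, 0.5, 0], 1],
    [[0, 0, 0], [45, 0.5, 0], 1],
    [[0, 0, 0], [53, 0.5, 0], 1],
    [[0, 0, 0], [60, 0.5, 0], 1],
    [[0, 0, 0], [60, 0.5, 0], 1]
  ]
}}

```text
time: 25.03
eef_pos: [0.5706, -0.0018, 0.0727]
tcp_rot: [-0.692, 0.144, -0.146, 0.692]
contact_force: [0.2, 0.3, 5.5]
opening: 0.175
```

```bash
python3 - <<'E'
from h import *
from plant import viewer
st();plan([.62306,-.0251,.0727],-23.6)
p,d=viewer.read_camera("side");crop(p,200,110,380,270,4,"pics/s22.png")
E
```

```text
t 25.03 pos [ 0.5706 -0.0018  0.0727] yaw -23.67 down [ 0.002 -0.    -1.   ] F [0.16 0.26 5.47] M [-0.03  0.09 -0.06] op 0.175 q [-0.18  0.2   1.94  0.    1.    0.23]
turn [-0.04 -0.07  0.13] shift [57.4  0.1 -0.3] rows>= 2
```

View pics/s22.png

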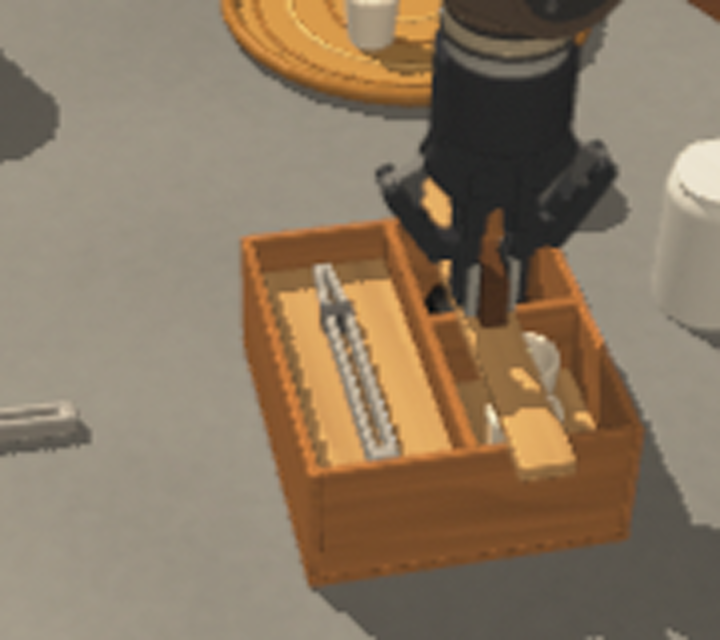

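{"op": "step_arm", "data": {
  "rows": [
    [[0, 0, 0], [5, 0, 0], 1],
    [[0, 0, 0], [13, 0, 0], 1],
    [[0, 0, 0], [21, 0, 0], 1],
    [[0, 0, 0], [29, 0, 0], 1],
    [[0, 0, 0], [37, 0, 0], 1],
    [[0, 0, 0], [45, 0, 0], 1],
    [[0, 0, 0], [53, 0, 0], 1],
    [[0, 0, 0], [59, 0, 0], 1],
    [[0, 0, 0], [59, 0, 0], 1],
    [[0, 0, 0], [59, 0, 0], 1]
  ]
}}

```text
time: 25.92
eef_pos: [0.6243, -0.0253, 0.0727]
tcp_rot: [-0.692, 0.144, -0.146, 0.692]
contact_force: [0.3, 1.2, 5.4]
opening: 0.172
```

```bash
python3 - <<'E'
from h import *
from plant import viewer
st();plan([.62306,-.0251,.0727],-23.6)
p,d=viewer.read_camera("side");crop(p,200,110,380,270,4,"pics/s23.png")
E
```

```text
t 25.92 pos [ 0.6243 -0.0253  0.0727] yaw -23.66 down [ 0.003 -0.    -1.   ] F [0.29 1.18 5.4 ] M [-0.05  0.09  0.  ] op 0.172 q [-0.2   0.31  1.8   0.    1.02  0.21]
turn [-0.03 -0.06  0.14] shift [-1.2 -0.  -0.3] rows>= 1
```

View pics/s23.png

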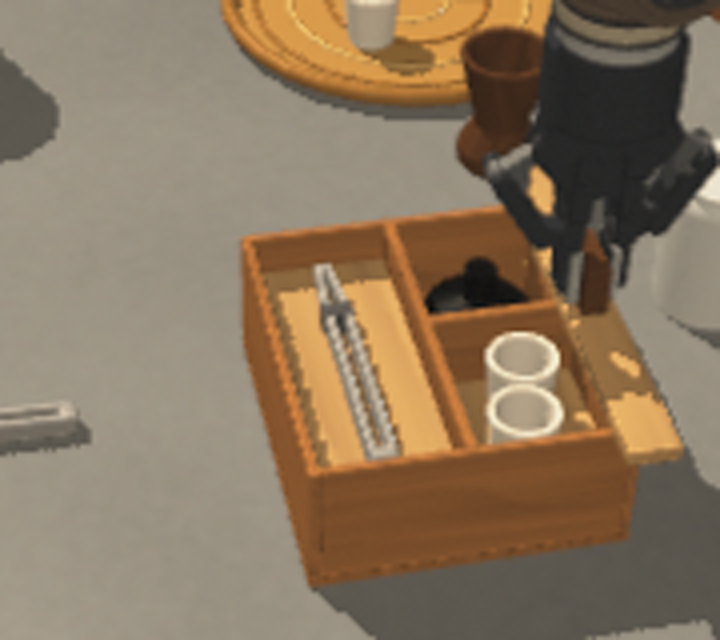

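{"op": "step_arm", "data": {
  "rows": [
    [[0, 0, 0], [0, -5, 0], 1],
    [[0, 0, 0], [0, -25, 0], 1],
    [[0, 0, 0], [0, -60, 0], 1],
    [[0, 0, 0], [0, -95, 0], 1],
    [[0, 0, 0], [0, -110, 0], 1],
    [[0, 0, 0], [0, -110, 0], 1]
  ]
}}

```text
time: 26.47
eef_pos: [0.6259, -0.0256, 0.1867]
tcp_rot: [-0.692, 0.142, -0.148, 0.692]
contact_force: [0.6, -0.3, 0.1]
opening: 0.174
```

```bash
python3 - <<'E'
from h import *
st();plan([.4858,.3346,.17],-103.6)
E
```

```text
t 26.47 pos [ 0.6259 -0.0256  0.1867] yaw -23.65 down [ 0.009 -0.002 -1.   ] F [ 0.55 -0.34  0.07] M [ 0.05 -0.01  0.  ] op 0.174 q [-0.2   0.19  1.73  0.    1.22  0.21]
turn [-0.47 79.95  0.36] shift [-273.    14.7  273.8] rows>= 12
```

{"op": "step_arm", "data": {
  "rows": [
    [[0, 4, 0], [-15, 0, 15], 1],
    [[0, 56, 0], [-190, 0, 190], 1],
    [[0, 56, 0], [-190, 0, 190], 1],
    [[0, 56, 0], [-190, 0, 190], 1],
    [[0, 56, 0], [-190, 0, 190], 1],
    [[0, 56, 0], [-190, 0, 190], 1],
    [[0, 56, 0], [-190, 0, 190], 1],
    [[0, 56, 0], [-190, 0, 190], 1],
    [[0, 56, 0], [-190, 0, 190], 1],
    [[0, 56, 0], [-190, 0, 190], 1]
  ]
}}

```text
time: 27.3
eef_pos: [0.5233, 0.2259, 0.1785]
tcp_rot: [0.545, -0.453, 0.452, -0.542]
contact_force: [0.2, 0.1, -1.7]
opening: 0.171
```

```bash
python3 - <<'E'
from h import *
st();plan([.4858,.3346,.15],-103.6)
E
```

```text
t 27.3 pos [0.5233 0.2259 0.1785] yaw -79.59 down [-0.004 -0.001 -1.   ] F [ 0.23  0.12 -1.72] M [-0.01 -0.01  0.01] op 0.171 q [ 0.23  0.08  1.86 -0.    1.2   1.62]
turn [ 0.24 24.01  0.07] shift [-113.7   28.5  -17.1] rows>= 4
```

{"op": "step_arm", "data": {
  "rows": [
    [[0, 6, 0], [-28, 7, -4], 1],
    [[0, 12, 0], [-57, 14, -8], 1],
    [[0, 18, 0], [-85, 21, -13], 1],
    [[0, 24, 0], [-114, 28, -17], 1],
    [[0, 24, 0], [-114, 28, -17], 1],
    [[0, 24, 0], [-114, 28, -17], 1],
    [[0, 24, 0], [-114, 28, -17], 1]
  ]
}}

```text
time: 27.88
eef_pos: [0.488, 0.3333, 0.1521]
tcp_rot: [0.438, -0.555, 0.556, -0.437]
contact_force: [0.3, 1.0, -0.5]
opening: 0.176
```

{"op": "step_arm", "data": {
  "rows": [
    [[0, 0, 0], [0, 20, 0], 1],
    [[0, 0, 0], [0, 50, 0], 1],
    [[0, 0, 0], [0, 85, 0], 1],
    [[0, 0, 0], [0, 115, 0], 1],
    [[0, 0, 0], [0, 138, 0], 1],
    [[0, 0, 0], [0, 150, 0], 1],
    [[0, 0, 0], [0, 156, 0], 1],
    [[0, 0, 0], [0, 157, 0], 1],
    [[0, 0, 0], [0, 157, 0], 1]
  ]
}}

```text
time: 28.63
eef_pos: [0.4895, 0.3341, -0.0025]
tcp_rot: [0.436, -0.556, 0.556, -0.438]
contact_force: [0.8, -0.1, -1.3]
opening: 0.174
```

```bash
python3 - <<'E'
from h import *
st();plan([.4858,.3346,-.013],-103.6)
E
```

```text
t 28.63 pos [ 0.4895  0.3341 -0.0025] yaw -103.68 down [ 0.002  0.001 -1.   ] F [ 0.8  -0.13 -1.33] M [-0.03 -0.03  0.03] op 0.174 q [ 0.43  0.36  1.9  -0.    0.87  2.24]
turn [-0.09 -0.08 -0.07] shift [ 0.4 10.5 -3.7] rows>= 1
```

{"op": "step_arm", "data": {
  "rows": [
    [[0, 0, 0], [0, 2, 0], 1],
    [[0, 0, 0], [0, 4, 0], 1],
    [[0, 0, 0], [0, 6, 0], 1],
    [[0, 0, 0], [0, 8, 0], 1],
    [[0, 0, 0], [0, 8, 0], 1]
  ]
}}

```text
time: 29.05
eef_pos: [0.4881, 0.3342, -0.0117]
tcp_rot: [-0.437, 0.556, -0.556, 0.437]
contact_force: [-0.6, 0.3, -2.1]
opening: 0.173
```

{"op": "step_arm", "data": {
  "rows": [
    [[0, 0, 0], [0, 1, 0], 1],
    [[0, 0, 0], [0, 2, 0], 1],
    [[0, 0, 0], [0, 2, 0], 1]
  ]
}}

```text
time: 29.3
eef_pos: [0.4884, 0.3343, -0.0133]
tcp_rot: [-0.437, 0.556, -0.556, 0.437]
contact_force: [-0.7, -0.6, 1.0]
opening: 0.175
```

{"op": "step_arm", "data": {
  "rows": [
    [[0, 0, 0], [0, 1, 0], 1],
    [[0, 0, 0], [0, 1, 0], 1],
    [[0, 0, 0], [0, 1, 0], 1]
  ]
}}

```text
time: 29.55
eef_pos: [0.4884, 0.3343, -0.0133]
tcp_rot: [-0.437, 0.556, -0.556, 0.437]
contact_force: [-3.0, -1.3, 5.7]
opening: 0.174
```

Board is on the table. Release and retreat straight up.

{"op": "step_arm", "data": {
  "rows": [
    [[0, 0, 0], [0, -0.5, 0], 0.7],
    [[0, 0, 0], [0, -0.5, 0], 0.6],
    [[0, 0, 0], [0, -0.5, 0], 0.6],
    [[0, 0, 0], [0, -0.5, 0], 0.6],
    [[0, 0, 0], [0, -10, 0], 0.6],
    [[0, 0, 0], [0, -35, 0], 0.6],
    [[0, 0, 0], [0, -75, 0], 0.6],
    [[0, 0, 0], [0, -115, 0], 0.6],
    [[0, 0, 0], [0, -150, 0], 0.6],
    [[0, 0, 0], [0, -170, 0], 0.6]
  ]
}}

```text
time: 30.38
eef_pos: [0.4904, 0.3352, 0.1616]
tcp_rot: [0.434, -0.555, 0.557, -0.44]
contact_force: [0.7, 1.0, -0.2]
opening: 0.399
```

```bash
python3 - <<'E'
from h import *
from plant import viewer
st()
p,d=viewer.read_camera("top");cv2.imwrite("pics/t30.png",p[:,:,::-1])
p,d=viewer.read_camera("side");cv2.imwrite("pics/s30.png",p[:,:,::-1]);c=cal("side");W=cloud(c,d)
p,d=viewer.read_camera("wrist");cv2.imwrite("pics/w30.png",p[:,:,::-1]);c=cal("wrist");W=cloud(c,d)
m=(W[...,2]>.005)&(W[...,2]<.016)&(np.hypot(W[...,0]-.4858,W[...,1]-.334)<.15);m[:,:200]=0;m[:,360:]=0
print(np.median(W[m][:,2]),W[m][:,2].std())
E
```

```text
t 30.38 pos [0.4904 0.3352 0.1616] yaw -103.65 down [ 0.007  0.003 -1.   ] F [ 0.74  1.02 -0.16] M [-0.02 -0.01  0.05] op 0.399 q [ 0.43  0.14  1.83 -0.    1.16  2.24]
0.006019792457312487 0.0007573168080288279
```

View pics/s30.png

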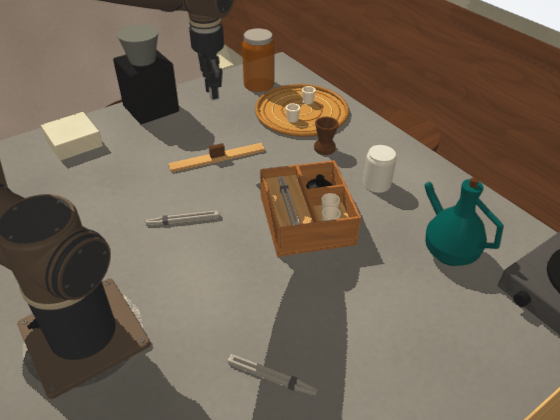

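View pics/t30.png

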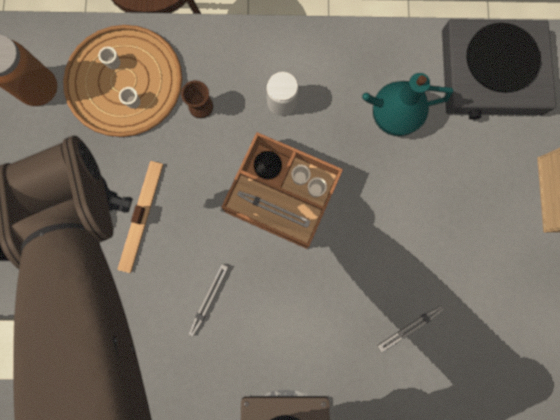

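View pics/w30.png

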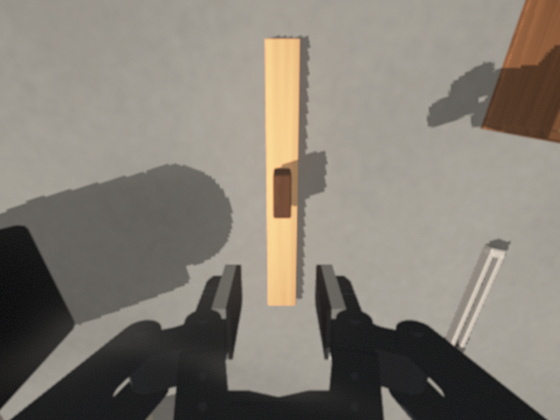

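{"op": "step_arm", "data": {
  "rows": [
    [[0, 0, 0], [0, 0, 0], 0.6],
    [[0, 0, 0], [0, 0, 0], 0.6],
    [[0, 0, 0], [0, 0, 0], 0.6],
    [[0, 0, 0], [0, 0, 0], 0.6]
  ]
}}

```text
time: 30.87
eef_pos: [0.4873, 0.3337, 0.1534]
tcp_rot: [-0.438, 0.556, -0.556, 0.436]
contact_force: [-0.1, -0.1, -0.3]
opening: 0.399
```

```bash
python3 - <<'E'
from h import *
from plant import viewer
st()
for n in ("wrist","side","top"):
    c=cal(n);p,d=viewer.read_camera(n);W=cloud(c,d);cv2.imwrite(f"pics/{n}31.png",p[:,:,::-1])
    q=proj(c,[.4884,.3343,.042]);print(n,"block top proj",q)
    near=np.hypot(W[...,0]-.4884,W[...,1]-.3343)
    m=(near<.13)&(W[...,2]>.006)&(W[...,2]<.016)
    if m.sum()>50: print(m.sum(),np.median(W[m][:,2]),cv2.minAreaRect((W[m][:,:2]*1000).astype(np.float32)))
    m=(near<.05)&(W[...,2]>.036)&(W[...,2]<.05)
    if m.sum()>5: print("block",m.sum(),np.median(W[m],axis=0))
    if n!="side":
        th=np.deg2rad(-23.6);t=np.array([.5415,.0105]);R=np.array([[np.cos(th),np.sin(th)],[-np.sin(th),np.cos(th)]])
        B=(W[...,:2]-t)@R.T
        m=(abs(B[...,0])<.09)&(abs(B[...,1])<.1)&(W[...,2]<.15)
        if m.sum()>100: print("box max z",np.percentile(W[m][:,2],[95,99,99.9]))
        for nm,(a,b) in dict(cup=((0,.086),(.011,.097)),bay=((-.086,-.006),(-.097,.097))).items():
            k=m&(B[...,0]>a[0]+.004)&(B[...,0]<a[1]-.004)&(B[...,1]>b[0]+.004)&(B[...,1]<b[1]-.004)
            if k.sum()>20: print(nm,np.percentile(W[k][:,2],[50,95,99]))
E
```

```text
t 30.87 pos [0.4873 0.3337 0.1534] yaw -103.66 down [-0.003 -0.001 -1.   ] F [-0.09 -0.14 -0.27] M [0.04 0.03 0.  ] op 0.399 q [ 0.43  0.15  1.83 -0.    1.16  2.24]
wrist block top proj [277.06136621 195.07089948]
8055 0.00933539060887332 ((488.3733215332031, 334.19781494140625), (30.05078887939453, 259.9283142089844), 76.33007049560547)
block 878 [0.48988182 0.33391927 0.04117529]
side block top proj [215.00634914 146.18380464]
772 0.01120868017551173 ((490.37261962890625, 311.898681640625), (252.19374084472656, 201.6171875), 2.476081371307373)
block 85 [0.49027104 0.3291462  0.04194994]
top block top proj [135.77175563 213.9083344 ]
1335 0.010085181831260615 ((480.0782165527344, 299.7081298828125), (104.59976959228516, 259.4803466796875), 76.4434814453125)
block 136 [0.4882525  0.33434858 0.04164768]
box max z [0.0862662  0.08836127 0.09002431]
cup [0.05199092 0.07905957 0.08174639]
bay [0.06042989 0.07431815 0.07619242]
```

View pics/wrist31.png

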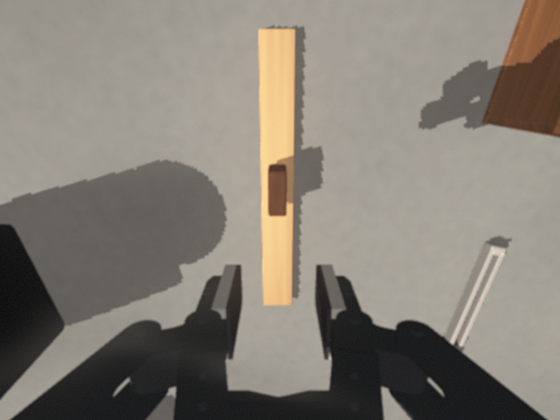

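```bash
python3 - <<'E'
from plant import ctrl
print(ctrl.sign_off())
E
```

```text
the job is handed in; nothing more can be done
None
```

The job is done and handed in at about 31 s of the 72 s; no verdict was reported.

- **Cup:** I lifted the incense cup by its knob, kept it upright and lowered it into the deep well until I felt about 4 N of contact. Its top then measured about 80 mm high, against the rim at 86 mm.
- **Tongs:** Of the three look-alikes I took the one farthest from the base, at pixel (409, 235) in the top view, 0.53 m away. They lie flat and centred in the shallow bay, with their top at about 75 mm.
- **Sweep:** I set the board on the rim, parallel to the shallow bay, centred and overhanging at both ends. I swept it from the bay's outer wall to the opposite wall. Its height held steady within 0.1 mm, with 2 to 6 N of contact at each stop and no snag.
- **Board:** It was put back close to its starting spot (about 3 mm off) and let go. The wrist view shows it flat, with its top face 9 to 10 mm above the table. The gripper is clear above it and touching nothing.

**One disagreement:** the camera depth showed the fingertips 25 to 35 mm behind the reported tool position. I set heights by the cameras and by contact force instead.

The last pictures show nothing above the rim and none of the other objects visibly moved.

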